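# Put the dye bottles away in the bench cabinet's door rack

## Task

Clear the spray bottle and the maul from in front of the bench cabinet's door by standing both upright on the stone slab. Then swing the door wide open by its handle, stand every small brown dye bottle upright in the rack on the inside of the door, and finally shut the door fully; swing it gently both ways, because the bottles are glass. Leave the jar, the tin and everything else on the bench where it is.

Things in the scene. Friction and masses are not known exactly. Their poses are not given: they have to be found in the camera images.
- cabinet_front (a point): middle of the front edge of the underside of a fixed grey steel bench cabinet, 200 deep (x: 0 to 200 from this point), 290 wide (y), 170 high; the 14 thick door covers its front, which faces its own -x
- door (a joint): angle of the cabinet door, rad: 0 shut, 1.57 square to the front, 1.9 the stop. Upright hinge at the front's left edge (cabinet +y side, seen by the robot on its left); the door is 290 wide, its top at height 165, and it stays where it is left. It swings towards the robot over the bench
- door_handle (a point): grip point of the handle, an upright round steel bar 13 across, heights 75 to 155, its axis 40 before the door's outer face and 262 from the hinge; this point is on that axis at height 140. Two stays join it to the door at heights 82 and 120: free above 125. Axes turn with the door: x normal to it, into the cabinet; y along it to the hinge; z up
- door_hinge (a point): point on the door's hinge axis at height 84, in the plane of the door's outer face. Axes as door_handle
- door_rack (a point): centre of the floor, 26 up, of the open tray inside the door: inside 80 deep (x: -40 the door's inner face, +40 a 3 thick outer wall) by 229 long (y: -114 to 114), walls 44 above the floor; the door rises 139 above the floor. Room for four bottles in a row along y, 56 apart. It swings with the door. Axes as door_handle
- slab: fixed slab of pale stone lying on the bench, 170 (x) by 220 (y) by 20 thick. Origin: centre of its underside
- spray: white spray bottle standing in front of the door, 188 high: round body 66 across up to 115, neck, then a spray head (box 26 wide in its y, from -45 to +33 in its x, heights 154 to 188; grip it across the 26). Origin: centre of its underside, z up
- maul: leatherworker's maul standing on its head in front of the door, 195 high: white round head 66 across up to 85, wooden handle 27 across from 85 to 195 (grip the handle). Origin: centre of its underside, z up
- bottle0: small upright dye bottle of brown glass, 102 high: round body 50 across up to 54, shoulder to 70, black cylindrical screw cap 26 across from 74 to 102 (grip it by the cap). Origin: centre of its underside, z up the bottle. May be absent (None)
- bottle1: small upright dye bottle of brown glass, 102 high: round body 50 across up to 54, shoulder to 70, black cylindrical screw cap 26 across from 74 to 102 (grip it by the cap). Origin: centre of its underside, z up the bottle. May be absent (None)
- bottle2: small upright dye bottle of brown glass, 102 high: round body 50 across up to 54, shoulder to 70, black cylindrical screw cap 26 across from 74 to 102 (grip it by the cap). Origin: centre of its underside, z up the bottle. May be absent (None)
- bottle3: small upright dye bottle of brown glass, 102 high: round body 50 across up to 54, shoulder to 70, black cylindrical screw cap 26 across from 74 to 102 (grip it by the cap). Origin: centre of its underside, z up the bottle. May be absent (None)
- jar: clear glass jar with a steel screw lid, 60 across, 85 high, to be left alone. Origin: centre of its underside
- tin: flat round metal tin, 72 across, 35 high, to be left alone. Origin: centre of its underside
- hammer: hammer lying at the bench's right side, to be left alone. Origin under its middle
- spool: wooden thread spool, 56 across, 70 high, at the bench's left side, to be left alone. Origin: centre of its underside
- woodblock: block of pale wood 240 by 90 by 55 high at the left of the cabinet, to be left alone. Origin: centre of its underside

How it is judged:
By the outcome, as a careful person would: the job done as asked, in the order asked, and still so for the second after the job is handed in, with the robot touching nothing.
Of bottle0, bottle1, bottle2, bottle3 only 2 to 4 are there at a start; the rules pass over those that are not, and their reading is None.
At some moment in a run one of bottle0, bottle1, bottle2, bottle3 may be knocked a few centimetres aside while the robot is not near it.
It also fails if it takes over 210 s, if anything falls off the work surface, if the arm or the gripper's body presses on something with over 40 N, if the wrist force passes 120 N, or if a joint passes its speed limit or range.

## Robot

A 6-joint arm with a two-finger parallel gripper is mounted at the origin on the work surface. World frame = base frame: x ahead of the robot, y to its left, z up, the work surface at z = 0. Lengths are in m, angles in rad, forces in N, time in s.
With the tool pointing down it reaches from about 0.275 to 0.85 m from the base axis. Payload 19 kg.
Tool frame: the origin (TCP) lies at the very end of the fingers, on their centre line; the grasp point (between the pads) lies 19 mm behind it (bot.pinch_z is the z of the grasp point in the tool frame, in m); z points along the fingers, y is the line along which they close (so a half turn about z gives the same grasp; the last joint's range is limited). The gripper opens to 85 mm and grips with 20 to 120 N. Pads are 22 mm wide; open, the fingers measure 114 mm over their backs; the gripper's body (76 mm by 85 mm) begins 54 mm behind the grasp point. The pads swing forward as they close: fully open they stand 13 mm farther back than shut.
Start: joints at [-1.453, 0.15, 1.437, -0, 1.554, -0.134], TCP at [0.143, -0.557, 0.201] pointing down, gripper open.
Joint ranges: [-2.8, 2.8], [-0.68, 2.1], [0.12, 2.68], [-1.39, 4.53], [0.16, 2.79], [-2.81, 2.81]. Speed limits (rad/s): [1.89, 1.89, 2.22, 3.01, 3.01, 3.01].

## Interface

Orientations are given as a unit quaternion [w, x, y, z].
In Python, from cell import bot, vision, finder gives the robot as it stands.
- The arm moves only by the shell command python3 -m creep 'ROWS' [FORCE]. ROWS is JSON, a list of rows, each a list of 3 entries, a list of its own where there are three numbers: the opening, from -1 (shut) to 1 (fully open), then the shift along the world's x, y, z in mm, then the turn, a rotation vector about the world's x, y, z in rad. A call has 1 to 5 rows; each row shifts and turns the commanded pose from where the row before left it; what a row does not reach is not made up. A row lasts 1/10 s, in which the tool goes at most 50 mm and 8.59 degrees, less where a joint would pass 70% of its speed; a pose out of reach is approached as far as the arm can. A call is refused whole if a number of a shift passes 50 or a number of a turn 0.15, either way. A call with a gripper value outside its range is refused whole. The fingers move at their own pace and stop on an object; FORCE is the grip in N (left out, the last holds). Time passes only in rows, so rows that do not move let the fingers close. It gives the time, the measured TCP pose, the force, the opening and the grip force at its end, in the units of the state.
- bot.sense(): the state, without advancing time (a new reading comes with each control period).
- vision.snapshot(name): name is "scene" or "top" or "wrist"; returns a dict with "color" (420x560x3 uint8, blue, green, red), "z_map" (420x560 float32, m along the optical axis (not along the pixel's ray), 0 where there is no reading), "fx", "fy", "cx", "cy" (pixels), "eye" and "attitude" of the camera in the world. Camera axes: x right, y down, z forward; pixel columns grow to the right and rows downward; lengths in m; the calibration is good to about 2 mm. A picture is of the moment at which its call begins.
- bot.sign_off(): hands the job in; it is judged then, once.
Trained networks look in the newest picture that a camera, given by its name, has taken for a name from the list of things; names that differ only in an ending like _2 or _b are one class to them, and where a whole thing is asked for, a point or a joint stands for the part that bears it (a point fixed in the world has none). Each returns a list of dicts, best first, with "score" (0 to 1); they miss things now and then, are a little off and sometimes report something else, mostly with a low value. They report only what shows in the picture. A call takes as long as a camera call.
- finder.silhouettes(camera, label): "region" (420x560 bool, what is visible of it) and "bbox" ([left, top, right, bottom] in pixels, round what is visible of it).
- finder.landmark_of(camera, label): "pixel" ([column, row] in pixels: a listed point, or the origin of a listed thing).
The state is a dict: "t": time; "joint_pos": joint angles; "joint_velocities": joint speeds; "joint_efforts": joint torques, N m; "tcp_pos": TCP position; "ee_rot": TCP orientation; "ft_force": force on the tool from outside, world axes, zero at the start; "ft_torque": the same for the moment, N m; "width": opening from 0.0 (shut) to 1.0 (fully open); "grasp_force": force on a finger pad.
Only numpy, scipy, OpenCV 4.12 (cv2) and the standard library are available. Lean on these libraries where they do the work, as an engineer would, in place of code of your own. Each camera call takes 0.05 s, during which the arm holds its last target. There are 200 camera calls.

## Working session

There is one attempt and no reset: what is moved stays moved. The work goes in short steps, Python scripts to look and compute and a shell command to move; the robot and the scene stay as the last step left them, time stands still between calls to the robot, and variables do not carry over. Pictures are saved under pics/ and viewed, at most 14 in all, crops included, and the job is handed in when it is done.

```bash
ls; mkdir -p pics; cat > h.py <<'E'
import numpy as np, cv2
from scipy.spatial.transform import Rotation as R
from cell import bot, vision, finder
def rot(s):
    a=np.array(s["attitude"],float)
    if a.shape==(3,3): return a
    return R.from_quat([a[1],a[2],a[3],a[0]]).as_matrix()
def pts(s,mask=None):
    z=s["z_map"]; v,u=np.nonzero((z>0) if mask is None else (mask&(z>0)))
    d=z[v,u]; p=np.c_[(u-s["cx"])/s["fx"]*d,(v-s["cy"])/s["fy"]*d,d]
    return p@rot(s).T+np.array(s["eye"])
def ray_at_z(s,px,h):
    d=rot(s)@np.array([(px[0]-s["cx"])/s["fx"],(px[1]-s["cy"])/s["fy"],1]); e=np.array(s["eye"])
    return e+d*(h-e[2])/d[2]
def st():
    s=bot.sense(); q=s["ee_rot"]; 
    print("t",round(s["t"],2),"tcp",np.round(np.array(s["tcp_pos"])*1000,1),"F",np.round(s["ft_force"],1),"w",round(s["width"],2),"g",round(s["grasp_force"],1),"j",np.round(s["joint_pos"],2))
    print(np.round(R.from_quat([q[1],q[2],q[3],q[0]]).as_matrix(),3).tolist())
E
python3 - <<'E'
from h import *
st(); print(bot.pinch_z)
ims=[]
for c in ["scene","top"]:
    s=vision.snapshot(c); cv2.imwrite(f"pics/{c}0.png",s["color"]); print(c,s["eye"],rot(s).round(2).tolist(),s["fx"])
    for n in ["spray","maul","bottle0","slab","jar","tin","door_handle","door_hinge","cabinet_front","hammer","spool","woodblock","door_rack"]:
        L=finder.landmark_of(c,n)[:5]
        hz={"door_handle":.14,"door_hinge":.084}.get(n,0)
        print(n,[(round(l["score"],2),np.round(l["pixel"]).tolist(),(ray_at_z(s,l["pixel"],hz)[:2]*1000).round().tolist()) for l in L])
E
```

```text
pics
t 0.0 tcp [ 143.2 -556.6  200. ] F [-0.2  1.1 -0.6] w 1.0 g 0.0 j [-1.45  0.15  1.44  0.    1.55 -0.13]
[[0.968, 0.249, -0.0], [0.249, -0.968, 0.001], [0.0, -0.001, -1.0]]
-0.0187
scene [0.85578503 0.97139429 1.29697595] [[-0.96, 0.2, -0.18], [0.27, 0.73, -0.63], [0.01, -0.66, -0.76]] 525.5875054296374
spray [(0.68, [294.0, 252.0], [587.0, 97.0])]
maul [(0.66, [317.0, 282.0], [552.0, 213.0])]
bottle0 [(0.86, [300.0, 164.0], [466.0, -256.0]), (0.56, [314.0, 193.0], [456.0, -115.0]), (0.53, [276.0, 213.0], [602.0, -65.0])]
slab [(0.9, [262.0, 167.0], [594.0, -276.0])]
jar [(0.56, [325.0, 205.0], [438.0, -57.0])]
tin [(0.57, [255.0, 216.0], [667.0, -72.0])]
door_handle [(0.77, [269.0, 208.0], [643.0, 25.0])]
door_hinge [(0.6, [280.0, 300.0], [682.0, 290.0])]
cabinet_front []
hammer [(0.7, [282.0, 121.0], [466.0, -489.0]), (0.36, [270.0, 210.0], [618.0, -81.0])]
spool [(0.62, [402.0, 360.0], [410.0, 498.0])]
woodblock [(0.61, [330.0, 370.0], [599.0, 474.0])]
door_rack [(0.57, [284.0, 300.0], [658.0, 248.0])]
top [ 2.81578861e-01 -1.21475578e-03  1.58920826e+00] [[0.06, -0.98, 0.21],
[... 319 characters left out ...]
0]), (0.49, [354.0, 262.0], [452.0, -268.0])]
slab [(0.95, [358.0, 227.0], [585.0, -279.0]), (0.43, [306.0, 223.0], [589.0, -80.0])]
jar [(0.51, [301.0, 262.0], [438.0, -69.0])]
tin [(0.6, [308.0, 203.0], [668.0, -82.0])]
door_handle [(0.87, [273.0, 198.0], [644.0, 49.0])]
door_hinge [(0.94, [204.0, 189.0], [678.0, 307.0])]
cabinet_front [(0.88, [246.0, 191.0], [701.0, 161.0]), (0.42, [350.0, 260.0], [457.0, -252.0])]
hammer [(0.65, [416.0, 264.0], [461.0, -502.0])]
spool [(0.62, [255.0, 222.0], [581.0, 116.0]), (0.51, [151.0, 266.0], [389.0, 491.0])]
woodblock [(0.61, [163.0, 212.0], [600.0, 472.0])]
door_rack [(0.56, [245.0, 183.0], [734.0, 167.0]), (0.41, [318.0, 259.0], [455.0, -130.0])]
```

View pics/scene0.png

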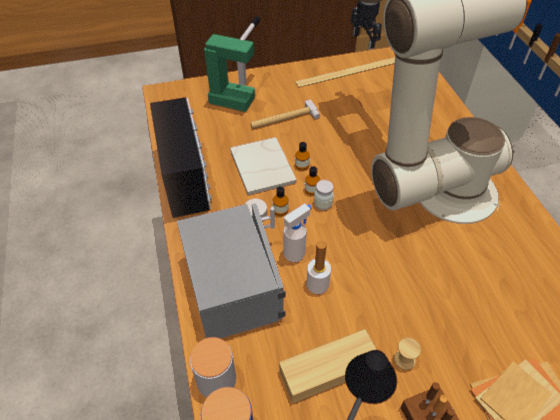

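View pics/top0.png

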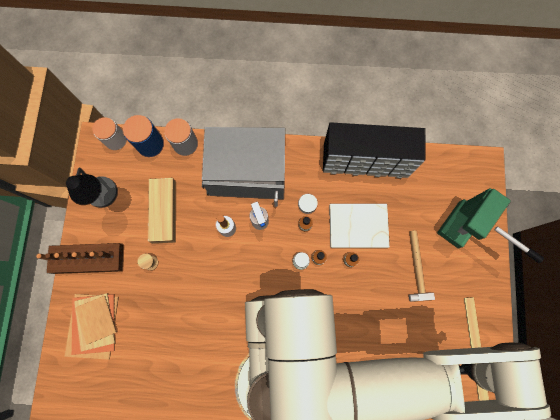

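```bash
python3 - <<'E'
from h import *
allp=[]
for c in ["scene","top"]:
    s=vision.snapshot(c)
    for n,lo,hi in [("spray",.145,.2),("maul",.1,.2),("bottle0",.06,.12),("jar",.07,.1),("tin",.025,.045),("slab",.01,.03),("spool",.06,.08)]:
        for l in finder.silhouettes(c,n)[:6]:
            p=pts(s,l["region"]); k=(p[:,2]>lo)&(p[:,2]<hi); q=p[k]
            if len(q)<5: print(c,n,"few",l["bbox"],l["score"]);continue
            t=np.percentile(q[:,2],95); top=q[q[:,2]>t-.008]; 
            print(c,n,round(l["score"],2),l["bbox"],"zmax",round(t,3),"topc",(top[:,:2].mean(0)*1000).round(),"ext",(np.r_[np.percentile(top[:,0],[2,98]),np.percentile(top[:,1],[2,98])]*1000).round())
    p=pts(s); allp.append(p)
    k=(p[:,2]>.16)&(p[:,2]<.18)&(p[:,0]>.5)&(p[:,1]>-.1)&(p[:,1]<.45); q=p[k][:,:2].astype(np.float32)
    r=cv2.minAreaRect(q); print("cab top",r,(cv2.boxPoints(r)*1000).round().tolist())
    s_=finder.silhouettes(c,"spray")[0]; q=pts(s,s_["region"]); q=q[q[:,2]>.175][:,:2].astype(np.float32); print("head",cv2.minAreaRect(q*1000))
    s_=finder.silhouettes(c,"slab")[0]; q=pts(s,s_["region"]); q=q[(q[:,2]>.012)&(q[:,2]<.028)][:,:2].astype(np.float32); print("slab",cv2.minAreaRect(q*1000))
E
```

```text
scene spray 0.86 [284.8, 204.3, 308.8, 262.7] zmax 0.19 topc [583. 101.] ext [546. 617.  79. 122.]
scene maul 0.88 [304.6, 239.3, 334.4, 294.0] zmax 0.196 topc [553. 225.] ext [541. 565. 212. 236.]
scene maul 0.33 [284.8, 206.0, 309.6, 266.9] zmax 0.189 topc [583. 101.] ext [547. 617.  79. 122.]
scene bottle0 0.77 [294.6, 139.8, 309.5, 170.8] zmax 0.103 topc [ 461. -244.] ext [ 450.  472. -258. -231.]
scene bottle0 0.58 [305.3, 169.0, 318.9, 198.8] zmax 0.104 topc [ 461. -128.] ext [ 450.  474. -142. -116.]
scene bottle0 0.55 [270.5, 187.5, 289.4, 217.5] zmax 0.105 topc [583. -70.] ext [573. 593. -83. -57.]
scene bottle0 0.55 [251.5, 202.2, 286.0, 309.8] zmax 0.118 topc [654.  57.] ext [633. 692.  26. 213.]
scene jar 0.58 [314.7, 178.8, 333.9, 209.8] zmax 0.089 topc [444. -62.] ext [420. 468. -88. -37.]
scene tin 0.73 [248.4, 199.3, 267.6, 216.9] zmax 0.039 topc [653. -83.] ext [ 632.  682. -110.  -43.]
scene slab 0.91 [230.0, 137.6, 296.7, 192.9] zmax 0.024 topc [ 596. -269.] ext [ 513.  676. -378. -167.]
scene spool 0.91 [392.9, 341.0, 420.8, 370.7] zmax 0.073 topc [403. 498.] ext 
[... 1298 characters left out ...]
112.  -51.]
top slab 0.78 [331.1, 202.4, 388.3, 244.4] zmax 0.027 topc [ 588. -278.] ext [ 509.  670. -384. -175.]
top spool 0.73 [138.2, 256.3, 157.8, 270.8] zmax 0.076 topc [402. 492.] ext [376. 426. 468. 518.]
top spool 0.47 [217.1, 213.7, 235.0, 234.8] zmax 0.08 topc [535. 215.] ext [519. 571. 196. 242.]
cab top ((0.7145422101020813, 0.15876004099845886), (0.3632962703704834, 0.29083216190338135), 2.44916033744812) [[527.0, 296.0], [539.0, 6.0], [902.0, 21.0], [890.0, 312.0]]
head ((574.9459228515625, 92.38920593261719), (83.86901092529297, 26.079816818237305), 23.69132423400879)
slab ((589.9864501953125, -279.76446533203125), (168.20269775390625, 220.79815673828125), 3.7867355346679688)
```

The scene shows the spray bottle (295,240) and the maul (319,270) in front of the cabinet door. Three dye bottles are visible at (302,157), (313,182) and (281,202), with the jar at (324,195) and the tin at (257,210). The slab at (262,165) is clear. I'm moving to the spray bottle first.

```bash

python3 -m creep '[[1,[27,40,6],[0,0,0.011]],[1,[27,40,6],[0,0,0.011]],[1,[27,40,6],[0,0,0.011]],[1,[27,40,6],[0,0,0.011]],[1,[27,40,6],[0,0,0.011]]]' 60
python3 -m creep '[[1,[27,40,6],[0,0,0.011]],[1,[27,40,6],[0,0,0.011]],[1,[27,40,6],[0,0,0.011]],[1,[27,40,6],[0,0,0.011]],[1,[27,40,6],[0,0,0.011]]]'
python3 -m creep '[[1,[27,40,6],[0,0,0.011]],[1,[27,40,6],[0,0,0.011]],[1,[27,40,6],[0,0,0.011]],[1,[27,40,6],[0,0,0.011]],[1,[27,40,6],[0,0,0.011]]]'
python3 -m creep '[[1,[15,25,0],[0,0,0]],[1,[0,0,0],[0,0,0]],[1,[0,0,0],[0,0,0]]]'
python3 - <<'E'
from h import *
st()
s=vision.snapshot("top")
for c in ["top","scene"]:
    s=vision.snapshot(c)
    p=pts(s); k=(p[:,2]>.160)&(p[:,2]<.182)&(p[:,0]>.66)&(p[:,0]<.95)&(p[:,1]>-.02)&(p[:,1]<.35)
    print(cv2.minAreaRect((p[k][:,:2]*1000).astype(np.float32)))
    for lo in [.13,.145]:
        k=(p[:,2]>lo)&(p[:,2]<lo+.02)&(p[:,0]>.62)&(p[:,0]<.668)&(p[:,1]>.0)&(p[:,1]<.09)
        q=p[k]*1000; print(c,"handle",len(q),q.mean(0).round() if len(q) else 0, q[:,:2].min(0) if len(q) else 0,q[:,:2].max(0) if len(q) else 0)
E
```

```text
t: 2.9
tcp_pos: [0.2788, -0.3551, 0.2309]
ee_rot: [0.0, 0.988, 0.153, 0.0]
ft_force: [1.0, -0.1, -0.1]
width: 1.004
grasp_force: 0.0
t: 3.4
tcp_pos: [0.4139, -0.155, 0.2611]
ee_rot: [0.0, 0.984, 0.18, 0.0]
ft_force: [0.8, -2.3, 0.4]
width: 0.997
grasp_force: 0.0
t: 3.9
tcp_pos: [0.549, 0.0452, 0.291]
ee_rot: [0.0, 0.978, 0.207, 0.0]
ft_force: [-0.0, -1.4, 0.1]
width: 0.999
grasp_force: 0.0
t: 4.2
tcp_pos: [0.5632, 0.0686, 0.2901]
ee_rot: [-0.0, 0.978, 0.208, -0.0]
ft_force: [-0.6, 0.9, -0.6]
width: 1.002
grasp_force: 0.0
t 4.2 tcp [563.2  68.6 290.1] F [-0.6  0.9 -0.6] w 1.0 g 0.0 j [-0.01  0.12  1.29 -0.    1.73  1.14]
[[0.914, 0.406, -0.001], [0.406, -0.914, -0.0], [-0.001, -0.0, -1.0]]
((787.1009521484375, 162.990966796875), (220.19406127929688, 289.0754089355469), 3.5022199153900146)
top handle 0 0 0 0
top handle 0 0 0 0
((784.6211547851562, 164.8072967529297), (224.8874969482422, 295.7222595214844), 2.6691317558288574)
scene handle 23 [639.  46. 141.] [632.3451766   42.09891931] [644.901308    51.20992534]
scene handle 27 [639.  45. 155.] [631.81114882  40.3799543 ] [644.6753597   51.25924608]
```

```bash

python3 -m creep '[[1,[15,27,0],[0,0,0]],[1,[0,0,-40],[0,0,0]],[1,[0,0,-40],[0,0,0]],[1,[0,0,-35],[0,0,0]],[1,[0,0,-20],[0,0,0]]]' 60
python3 -m creep '[[-1,[0,0,0],[0,0,0]],[-1,[0,0,0],[0,0,0]],[-1,[0,0,0],[0,0,0]],[-1,[0,0,0],[0,0,0]],[-1,[0,0,0],[0,0,0]]]'
python3 -m creep '[[-1,[0,0,0],[0,0,0]],[-1,[0,0,0],[0,0,0]],[-1,[0,0,15],[0,0,0]],[-1,[0,0,20],[0,0,0]]]'
python3 - <<'E'
from h import *
st()
s=vision.snapshot("scene"); cv2.imwrite("pics/s1.png",cv2.resize(s["color"][150:310,200:400],None,fx=3,fy=3))
E
```

```text
t: 4.85
tcp_pos: [0.577, 0.0941, 0.1529]
ee_rot: [-0.0, 0.979, 0.206, -0.001]
ft_force: [0.2, 0.8, -0.5]
width: 0.996
grasp_force: 0.0
t: 5.35
tcp_pos: [0.5791, 0.0955, 0.1579]
ee_rot: [-0.0, 0.978, 0.207, 0.002]
ft_force: [-2.5, 5.2, 26.7]
width: 0.146
grasp_force: 13.3
t: 5.75
tcp_pos: [0.578, 0.0952, 0.1913]
ee_rot: [-0.0, 0.978, 0.207, -0.0]
ft_force: [-0.4, 0.4, -0.8]
width: -0.001
grasp_force: 0.0
t 5.75 tcp [578.   95.2 191.3] F [-0.4  0.4 -0.8] w -0.0 g 0.0 j [0.03 0.18 1.43 0.   1.54 1.19]
[[0.914, 0.405, -0.001], [0.405, -0.914, 0.0], [-0.001, -0.0, -1.0]]
```

View pics/s1.png

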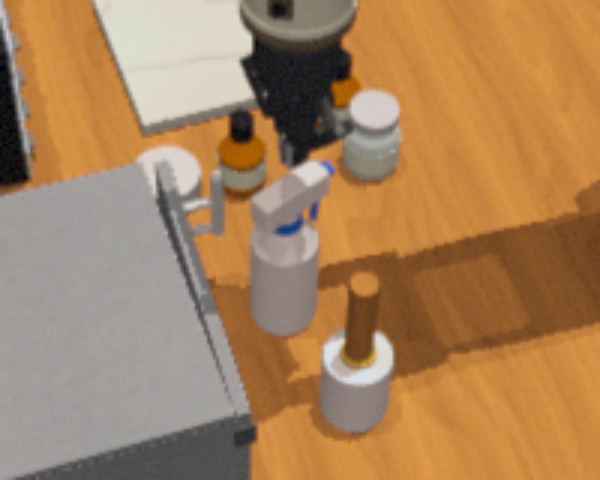

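The gripper closed on nothing. The spray bottle still stands at crop (285,250), and the fingers look off to its side. I'm checking for an offset.

```bash
python3 - <<'E'
from h import *
def proj(s,P):
    c=rot(s).T@(np.array(P)-np.array(s["eye"])); return c[0]/c[2]*s["fx"]+s["cx"],c[1]/c[2]*s["fy"]+s["cy"]
for c in ["scene","top"]:
    s=vision.snapshot(c)
    print(c,"tcp px",proj(s,bot.sense()["tcp_pos"]))
    for l in finder.silhouettes(c,"spray")[:2]:
        p=pts(s,l["region"])*1000; q=p[(p[:,2]>165)&(p[:,2]<200)]
        print(l["score"],l["bbox"],len(q),np.percentile(p[:,2],99))
        if len(q)>5: print(cv2.minAreaRect(q[:,:2].astype(np.float32)))
        b=p[(p[:,2]>60)&(p[:,2]<112)]; print("body",len(b),b.mean(0) if len(b) else 0, cv2.minEnclosingCircle(b[:,:2].astype(np.float32)) if len(b) else 0)
s=vision.snapshot("wrist"); cv2.imwrite("pics/w1.png",s["color"]); print(s["eye"])
E
```

```text
scene tcp px (np.float64(297.39734246939463), np.float64(209.9191173130073))
0.71 [285.1, 205.9, 310.5, 262.7] 331 191.46685889279513
((579.4692993164062, 101.05419158935547), (89.27099609375, 28.046794891357422), 24.90866470336914)
body 239 [594.81689631 126.18233621  87.43224308] ((588.4771728515625, 109.7064437866211), 32.196876525878906)
top tcp px (np.float64(257.61815108181554), np.float64(212.48949109787733))
0.53 [250.7, 209.3, 266.6, 225.2] 98 194.68677067793104
((559.64990234375, 86.3163070678711), (47.354026794433594, 25.593791961669922), 23.700597763061523)
body 33 [560.88165564  94.81760109  85.94772068] ((577.402587890625, 96.15252685546875), 30.413196563720703)
0.41 [297.6, 217.6, 311.7, 233.7] 0 108.07602215472338
body 82 [577.28281531 -74.65018936  84.91932008] ((582.6820678710938, -74.47335052490234), 22.325693130493164)
[0.64953434 0.1266581  0.36413823]
```

View pics/w1.png

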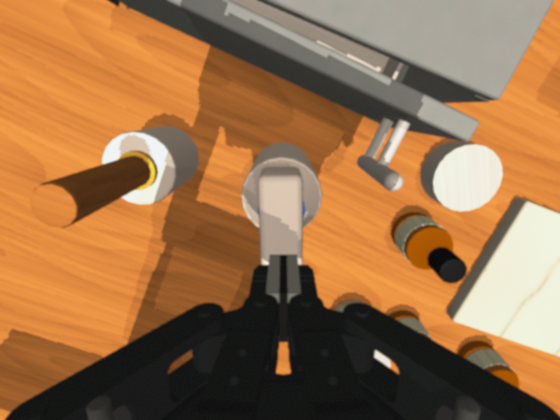

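The wrist view shows the closed fingertips at (283,258), near the front end of the spray head, which spans rows 168 to 262. I'll measure the head with the wrist depth image.

```bash
python3 - <<'E'
from h import *
s=vision.snapshot("wrist"); z=s["z_map"]
def P(u,v): 
    d=z[v,u]; return (rot(s)@np.array([(u-s["cx"])/s["fx"]*d,(v-s["cy"])/s["fy"]*d,d])+s["eye"])*1000
for uv in [(280,175),(280,200),(280,225),(280,245),(280,254),(270,262),(290,262),(274,285),(290,285),(265,200),(296,200),(57,205),(390,180),(448,265),(465,178)]: print(uv,P(*uv).round())
p=pts(s)*1000
k=(p[:,2]>182)&(p[:,2]<200)&(p[:,0]>530)&(p[:,0]<640)&(p[:,1]>60)&(p[:,1]<140)
print(cv2.minAreaRect(p[k][:,:2].astype(np.float32)),rot(s).round(2))
E
```

```text
(280, 175) [616. 114. 186.]
(280, 200) [603. 108. 188.]
(280, 225) [589. 102. 188.]
(280, 245) [578.  97. 188.]
(280, 254) [572.  94. 188.]
(270, 262) [587. 105. 233.]
(290, 262) [590.  97. 233.]
(274, 285) [587. 103. 253.]
(290, 285) [590.  97. 253.]
(265, 200) [599. 116. 188.]
(296, 200) [607. 100. 188.]
(57, 205) [552. 220. 195.]
(390, 180) [636.  45. 159.]
(448, 265) [586. -64. 103.]
(465, 178) [662. -75.  35.]
((590.4068603515625, 102.27017211914062), (56.55500030517578, 25.9410343170166), 24.64298439025879) [[ 0.4  -0.87 -0.28]
 [-0.91 -0.39 -0.12]
 [-0.    0.3  -0.95]]
```

```bash
python3 - <<'E'
from h import *
s=vision.snapshot("wrist"); z=s["z_map"]
def P(u,v): 
    d=z[v,u]; return (rot(s)@np.array([(u-s["cx"])/s["fx"]*d,(v-s["cy"])/s["fy"]*d,d])+s["eye"])*1000
for v in range(254,330,6): print(v,[P(u,v).round().tolist() for u in (268,276,290,298)])
for c in ["scene","top"]:
    s=vision.snapshot(c); p=pts(s)*1000
    k=(np.hypot(p[:,0]-578,p[:,1]-95)<25)&(p[:,2]>192)&(p[:,2]<300); q=p[k]; print(c,len(q),np.sort(q[:,2])[:12].round(), q[np.argsort(q[:,2])[:6]].round().tolist())
E
```

```text
254 [[570.0, 101.0, 189.0], [571.0, 97.0, 189.0], [574.0, 89.0, 188.0], [576.0, 85.0, 188.0]]
260 [[566.0, 100.0, 189.0], [587.0, 103.0, 230.0], [590.0, 97.0, 230.0], [573.0, 83.0, 188.0]]
266 [[586.0, 106.0, 236.0], [587.0, 103.0, 236.0], [590.0, 97.0, 236.0], [588.0, 92.0, 229.0]]
272 [[586.0, 106.0, 242.0], [587.0, 102.0, 241.0], [589.0, 97.0, 241.0], [591.0, 94.0, 242.0]]
278 [[586.0, 105.0, 246.0], [588.0, 102.0, 247.0], [589.0, 97.0, 246.0], [591.0, 94.0, 246.0]]
284 [[586.0, 105.0, 252.0], [588.0, 102.0, 252.0], [589.0, 97.0, 251.0], [591.0, 94.0, 252.0]]
290 [[586.0, 105.0, 256.0], [587.0, 102.0, 256.0], [589.0, 97.0, 255.0], [590.0, 94.0, 255.0]]
296 [[587.0, 105.0, 261.0], [586.0, 102.0, 258.0], [588.0, 97.0, 258.0], [591.0, 95.0, 261.0]]
302 [[587.0, 105.0, 265.0], [589.0, 103.0, 266.0], [591.0, 98.0, 266.0], [592.0, 95.0, 266.0]]
308 [[587.0, 105.0, 268.0], [588.0, 102.0, 268.0], [590.0, 98.0, 269.0], [591.0, 95.0, 268.0]]
314 [[587.0, 105.0, 272.0], [586.0, 101.0, 269.0], [590.0, 98.0, 271.0], [591.0, 95.0, 272.0]]
320 [[588.0, 105.0, 276.0], [584.0, 100.0, 268.0], [588.0, 97.0, 271.0], [591.0, 95.0, 274.0]]
326 [[588.0, 104.0, 278.0], [581.0, 99.0, 267.0], [584.0, 95.0, 269.0], [591.0, 96.0, 278.0]]
scene 186 [192. 193. 193. 193. 194. 197. 221. 224. 224. 226. 226. 227.] [[562.0, 99.0, 192.0], [570.0, 89.0, 193.0], [564.0, 98.0, 193.0], [564.0, 87.0, 193.0], [602.0, 100.0, 194.0], [556.0, 100.0, 197.0]]
top 4 [192. 232. 239. 268.] [[581.0, 84.0, 192.0], [568.0, 88.0, 232.0], [567.0, 90.0, 239.0], [559.0, 108.0, 268.0]]
```

Depth from two cameras puts the shut fingertips about 35 mm higher than the reported TCP, which matches the contact on top of the head. From here I'll command z 35 mm lower than nominal.

```bash

python3 -m creep '[[1,[0,0,20],[0,0,0]],[1,[0,0,0],[0,0,0]],[1,[0,0,0],[0,0,0]],[1,[0,0,0],[0,0,0]],[1,[0,0,0],[0,0,0]]]' 60
python3 -m creep '[[1,[0,0,-30],[0,0,0]],[1,[0,0,-30],[0,0,0]],[1,[0,0,-20],[0,0,0]],[1,[0,0,-13],[0,0,0]],[1,[0,0,0],[0,0,0]]]' 60
python3 -m creep '[[-1,[0,0,0],[0,0,0]],[-1,[0,0,0],[0,0,0]],[-1,[0,0,0],[0,0,0]],[-1,[0,0,0],[0,0,0]],[-1,[0,0,0],[0,0,0]]]'
python3 -m creep '[[-1,[0,0,0],[0,0,0]],[-1,[0,0,0],[0,0,0]],[-1,[0,0,0],[0,0,0]]]'
```

```text
t: 6.75
tcp_pos: [0.578, 0.0951, 0.2099]
ee_rot: [-0.0, 0.978, 0.207, -0.0]
ft_force: [0.3, -0.3, 0.5]
width: 0.849
grasp_force: 0.0
t: 7.25
tcp_pos: [0.5775, 0.0951, 0.1159]
ee_rot: [-0.0, 0.978, 0.207, -0.001]
ft_force: [-0.4, 0.5, 0.5]
width: 1.0
grasp_force: 0.0
t: 7.75
tcp_pos: [0.5785, 0.0954, 0.1182]
ee_rot: [-0.0, 0.978, 0.207, 0.001]
ft_force: [-1.0, 2.4, 7.2]
width: 0.293
grasp_force: 59.4
t: 8.05
tcp_pos: [0.5785, 0.0954, 0.1183]
ee_rot: [-0.0, 0.978, 0.207, 0.001]
ft_force: [-1.1, 2.1, 6.5]
width: 0.301
grasp_force: 59.4
```

```bash

python3 -m creep '[[-1,[0,0,20],[0,0,0]],[-1,[0,0,40],[0,0,0]],[-1,[0,0,40],[0,0,0]],[-1,[0,0,40],[0,0,0]],[-1,[0,0,0],[0,0,0]]]'
python3 -m creep '[[-1,[3,-30,0],[0,0,0]],[-1,[3,-45,0],[0,0,0]],[-1,[3,-45,0],[0,0,0]],[-1,[3,-45,0],[0,0,0]],[-1,[3,-45,0],[0,0,0]]]'
python3 -m creep '[[-1,[2,-45,0],[0,0,0]],[-1,[0,-40,0],[0,0,0]],[-1,[0,-22,0],[0,0,0]],[-1,[0,0,-30],[0,0,0]],[-1,[0,0,-40],[0,0,0]]]'
python3 -m creep '[[-1,[0,0,-25],[0,0,0]],[-1,[0,0,-12],[0,0,0]],[-1,[0,0,-6],[0,0,0]],[-1,[0,0,-4],[0,0,0]],[-1,[0,0,0],[0,0,0]]]'
```

```text
t: 8.55
tcp_pos: [0.5796, 0.0952, 0.2632]
ee_rot: [0.001, 0.978, 0.207, 0.004]
ft_force: [0.6, -0.1, -2.6]
width: 0.298
grasp_force: 59.5
t: 9.05
tcp_pos: [0.5928, -0.1165, 0.2566]
ee_rot: [-0.0, 0.978, 0.207, -0.001]
ft_force: [0.4, 0.6, -2.6]
width: 0.298
grasp_force: 59.9
t: 9.55
tcp_pos: [0.5954, -0.2231, 0.1871]
ee_rot: [0.001, 0.979, 0.206, 0.001]
ft_force: [0.9, -0.9, -2.3]
width: 0.294
grasp_force: 60.0
t: 10.05
tcp_pos: [0.5955, -0.2219, 0.1412]
ee_rot: [0.0, 0.978, 0.207, 0.0]
ft_force: [0.4, -0.4, -3.0]
width: 0.295
grasp_force: 59.9
```

```bash

python3 -m creep '[[-1,[0,0,-2],[0,0,0]],[-1,[0,0,-1],[0,0,0]],[-1,[0,0,0],[0,0,0]]]'
python3 -m creep '[[-1,[0,0,-1],[0,0,0]],[-1,[0,0,0],[0,0,0]]]'
```

```text
t: 10.35
tcp_pos: [0.5955, -0.2219, 0.1382]
ee_rot: [0.0, 0.978, 0.207, 0.0]
ft_force: [-0.8, 0.8, 1.0]
width: 0.297
grasp_force: 60.6
t: 10.55
tcp_pos: [0.5957, -0.2219, 0.1382]
ee_rot: [0.001, 0.978, 0.207, 0.001]
ft_force: [-2.9, 1.7, 11.3]
width: 0.297
grasp_force: 61.9
```

```bash

python3 -m creep '[[0.4,[0,0,0],[0,0,0]],[0.4,[0,0,0],[0,0,0]],[0.4,[0,0,0],[0,0,0]],[0.8,[0,0,15],[0,0,0]],[0.8,[0,0,25],[0,0,0]]]'
python3 -m creep '[[1,[0,0,45],[0,0,0]],[1,[-2,45,10],[0,0,0]],[1,[-5,48,0],[0,0,0]],[1,[-5,48,0],[0,0,0]],[1,[-5,48,0],[0,0,0]]]'
python3 -m creep '[[1,[-5,48,0],[0,0,0]],[1,[-5,48,0],[0,0,0]],[1,[-5,48,0],[0,0,0]],[1,[-5,48,0],[0,0,0]],[1,[-5,40,0],[0,0,0]]]'
python3 -m creep '[[1,[-2,21,0],[0,0,0]],[1,[0,0,0],[0,0,0]]]'
python3 - <<'E'
from h import *
st()
s=vision.snapshot("wrist"); p=pts(s)*1000
k=(p[:,2]>188)&(p[:,2]<200)&(np.hypot(p[:,0]-551,p[:,1]-221)<40); print("maul top",len(p[k]),p[k].mean(0),cv2.minEnclosingCircle(p[k][:,:2].astype(np.float32)))
s=vision.snapshot("scene"); cv2.imwrite("pics/s2.png",s["color"][90:330,130:450].repeat(2,0).repeat(2,1))
E
```

```text
t: 11.05
tcp_pos: [0.5947, -0.2216, 0.1764]
ee_rot: [-0.001, 0.978, 0.207, -0.001]
ft_force: [0.2, -0.3, -0.6]
width: 0.9
grasp_force: 0.0
t: 11.55
tcp_pos: [0.5778, -0.0312, 0.2329]
ee_rot: [0.0, 0.978, 0.207, 0.001]
ft_force: [0.9, -0.2, 0.4]
width: 0.997
grasp_force: 0.0
t: 12.05
tcp_pos: [0.5527, 0.2016, 0.2329]
ee_rot: [-0.0, 0.978, 0.207, 0.001]
ft_force: [1.0, -0.2, 0.1]
width: 1.003
grasp_force: 0.0
t: 12.25
tcp_pos: [0.5507, 0.2228, 0.2326]
ee_rot: [-0.0, 0.978, 0.208, 0.0]
ft_force: [-0.0, -0.7, -0.0]
width: 1.001
grasp_force: 0.0
t 12.25 tcp [550.7 222.8 232.6] F [-0.  -0.7 -0. ] w 1.0 g 0.0 j [0.25 0.18 1.34 0.   1.62 1.41]
[[0.913, 0.408, 0.001], [0.408, -0.913, 0.001], [0.001, -0.0, -1.0]]
maul top 1084 [551.65040105 222.94139718 194.70594116] ((550.670654296875, 222.49171447753906), 13.352413177490234)
```

View pics/s2.png

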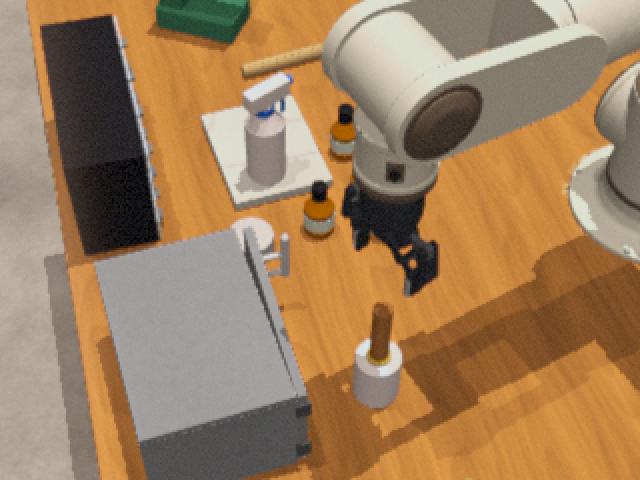

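```bash

python3 -m creep '[[1,[0,0,-40],[0,0,0]],[1,[0,0,-40],[0,0,0]],[1,[0,0,-28],[0,0,0]],[1,[0,0,-12],[0,0,0]],[1,[0,0,0],[0,0,0]]]' 60
python3 -m creep '[[-1,[0,0,0],[0,0,0]],[-1,[0,0,0],[0,0,0]],[-1,[0,0,0],[0,0,0]],[-1,[0,0,0],[0,0,0]],[-1,[0,0,0],[0,0,0]]]'
python3 -m creep '[[-1,[0,0,0],[0,0,0]],[-1,[0,0,20],[0,0,0]],[-1,[0,0,40],[0,0,0]],[-1,[0,0,45],[0,0,0]],[-1,[0,0,45],[0,0,0]]]'
python3 -m creep '[[-1,[0,0,45],[0,0,0]],[-1,[0,0,35],[0,0,0]],[-1,[3,-30,0],[0,0,0]],[-1,[4,-45,0],[0,0,0]],[-1,[4,-45,0],[0,0,0]]]'
```

```text
t: 12.85
tcp_pos: [0.5511, 0.2192, 0.1109]
ee_rot: [0.0, 0.978, 0.206, -0.001]
ft_force: [-0.0, -0.5, -0.0]
width: 0.999
grasp_force: 0.0
t: 13.35
tcp_pos: [0.5514, 0.2206, 0.1124]
ee_rot: [-0.0, 0.978, 0.207, 0.001]
ft_force: [-0.7, 2.7, 6.8]
width: 0.298
grasp_force: 58.9
t: 13.85
tcp_pos: [0.5507, 0.2201, 0.2629]
ee_rot: [-0.0, 0.978, 0.207, -0.001]
ft_force: [1.6, -0.0, -6.0]
width: 0.301
grasp_force: 59.8
t: 14.35
tcp_pos: [0.562, 0.0992, 0.3413]
ee_rot: [-0.0, 0.978, 0.208, -0.0]
ft_force: [1.9, -0.6, -4.5]
width: 0.3
grasp_force: 60.1
```

```bash

python3 -m creep '[[-1,[4,-46,0],[0,0,0]],[-1,[4,-46,0],[0,0,0]],[-1,[4,-46,0],[0,0,0]],[-1,[4,-46,0],[0,0,0]],[-1,[4,-46,0],[0,0,0]]]'
python3 -m creep '[[-1,[4,-46,0],[0,0,0]],[-1,[4,-46,0],[0,0,0]],[-1,[4,-46,0],[0,0,0]],[-1,[4,-40,0],[0,0,0]],[-1,[0,-21,0],[0,0,0]]]'
python3 -m creep '[[-1,[0,0,-40],[0,0,0]],[-1,[0,0,-45],[0,0,0]],[-1,[0,0,-45],[0,0,0]],[-1,[0,0,-40],[0,0,0]],[-1,[0,0,-20],[0,0,0]]]'
python3 -m creep '[[-1,[0,0,-10],[0,0,0]],[-1,[0,0,-4],[0,0,0]],[-1,[0,0,-2],[0,0,0]],[-1,[0,0,0],[0,0,0]],[-1,[0,0,0],[0,0,0]]]'
```

```text
t: 14.85
tcp_pos: [0.5819, -0.1316, 0.3414]
ee_rot: [-0.0, 0.978, 0.207, -0.0]
ft_force: [1.2, 0.8, -5.3]
width: 0.301
grasp_force: 60.1
t: 15.35
tcp_pos: [0.5978, -0.3321, 0.34]
ee_rot: [-0.001, 0.979, 0.206, -0.001]
ft_force: [0.5, 0.8, -5.4]
width: 0.301
grasp_force: 60.3
t: 15.85
tcp_pos: [0.5968, -0.3278, 0.1469]
ee_rot: [-0.002, 0.978, 0.207, -0.002]
ft_force: [-0.1, -0.2, -5.7]
width: 0.301
grasp_force: 60.3
t: 16.35
tcp_pos: [0.5986, -0.3291, 0.1368]
ee_rot: [0.001, 0.978, 0.207, 0.001]
ft_force: [-0.8, -1.2, -5.6]
width: 0.299
grasp_force: 60.3
```

```bash

python3 -m creep '[[-1,[0,0,-2],[0,0,0]],[-1,[0,0,-1],[0,0,0]],[-1,[0,0,0],[0,0,0]]]'
python3 -m creep '[[-1,[0,0,-1],[0,0,0]],[-1,[0,0,0],[0,0,0]]]'
```

```text
t: 16.65
tcp_pos: [0.5982, -0.3288, 0.1325]
ee_rot: [-0.0, 0.978, 0.207, 0.0]
ft_force: [-0.7, 0.6, -5.1]
width: 0.303
grasp_force: 60.4
t: 16.85
tcp_pos: [0.5984, -0.3289, 0.1324]
ee_rot: [0.0, 0.978, 0.207, 0.0]
ft_force: [-1.5, 1.6, 4.6]
width: 0.302
grasp_force: 61.3
```

```bash

python3 -m creep '[[0.4,[0,0,0],[0,0,0]],[0.4,[0,0,0],[0,0,0]],[0.4,[0,0,0],[0,0,0]],[0.8,[0,0,15],[0,0,0]],[0.8,[0,0,25],[0,0,0]]]'
python3 -m creep '[[0.8,[0,0,40],[0,0,0]],[0.8,[0,0,45],[0,0,0]],[0.8,[-5,20,0],[0,0,0.145]],[0.8,[-5,20,0],[0,0,0.145]],[0.8,[-5,20,0],[0,0,0.145]]]'
python3 -m creep '[[0.8,[0,20,0],[0,0,0.145]],[0.8,[0,20,0],[0,0,0.145]],[0.8,[0,20,0],[0,0,0.145]],[0.8,[0,20,0],[0,0,0.145]],[0.8,[0,20,0],[0,0,0.145]]]'
python3 -m creep '[[0.8,[0,20,0],[0,0,0.145]],[0.8,[0,20,0],[0,0,0.145]],[0.8,[0,20,0],[0,0,0.145]],[0.8,[0,20,0],[0,0,0.145]],[0.8,[0,20,0],[0,0,0.145]]]'
python3 -m creep '[[0.8,[0,20,0],[0,0,0.145]],[0.8,[0,20,0],[0,0,0.145]],[0.8,[0,20,0],[0,0,0.145]],[0.8,[0,20,0],[0,0,0.145]],[0.8,[0,10,0],[0,0,0.145]]]'
python3 -m creep '[[0.8,[0,4,0],[0,0,0.03]],[0.8,[0,0,0],[0,0,0]],[0.8,[0,0,0],[0,0,0]]]'
python3 - <<'E'
from h import *
st()
s=vision.snapshot("wrist"); cv2.imwrite("pics/w2.png",s["color"]); p=pts(s)*1000
k=(p[:,2]>148)&(p[:,2]<163)&(p[:,0]>615)&(p[:,0]<655)&(p[:,1]>20)&(p[:,1]<75); print("handle top",len(p[k]),p[k].mean(0) if k.any() else 0)
for c in ["scene","top"]:
    s=vision.snapshot(c)
    for l in finder.silhouettes(c,"bottle0")[:6]: print(c,l["bbox"],round(l["score"],2),np.percentile(pts(s,l["region"])*1000,[10,50,99],axis=0).round().tolist())
E
```

```text
t: 17.35
tcp_pos: [0.5978, -0.3285, 0.1714]
ee_rot: [-0.001, 0.978, 0.207, -0.001]
ft_force: [0.0, -0.6, 0.7]
width: 0.899
grasp_force: 0.0
t: 17.85
tcp_pos: [0.5831, -0.2683, 0.258]
ee_rot: [0.0, 0.909, 0.416, 0.0]
ft_force: [-0.3, 0.2, -0.4]
width: 0.901
grasp_force: 0.0
t: 18.35
tcp_pos: [0.5832, -0.1681, 0.2579]
ee_rot: [0.0, 0.703, 0.711, 0.0]
ft_force: [-0.4, 0.4, 0.3]
width: 0.9
grasp_force: 0.0
t: 18.85
tcp_pos: [0.5832, -0.068, 0.2579]
ee_rot: [0.001, 0.405, 0.914, 0.0]
ft_force: [0.5, 0.7, 0.3]
width: 0.897
grasp_force: 0.0
t: 19.35
tcp_pos: [0.5832, 0.0226, 0.2579]
ee_rot: [0.001, 0.054, 0.999, 0.0]
ft_force: [-0.4, 0.3, -0.2]
width: 0.898
grasp_force: 0.0
t: 19.65
tcp_pos: [0.5833, 0.0247, 0.257]
ee_rot: [0.0, 0.044, 0.999, -0.0]
ft_force: [-0.1, 0.4, -0.2]
width: 0.902
grasp_force: 0.0
t 19.65 tcp [583.3  24.7 257. ] F [-0.1  0.4 -0.2] w 0.9 g 0.0 j [-0.09  0.16  1.32 -0.    1.67 -1.57]
[[-0.996, 0.088, 0.0], [0.088, 0.996, -0.0], [-0.0, -0.0, -1.0]]
handle top 189 [634.38939298  40.6045369  157.85420044]
scene [278.6, 179.5, 299.5, 209.2] 0.94 [[534.0, -92.0, 12.0], [553.0, -77.0, 53.0], [574.0, -63.0, 104.0]]
scene [304.7, 165.9, 321.4, 199.3] 0.82 [[451.0, -135.0, 14.0], [468.0, -118.0, 56.0], [485.0, -70.0, 104.0]]
scene [296.7, 144.3, 310.5, 172.7] 0.75 [[445.0, -247.0, 11.0], [462.0, -233.0, 55.0], [581.0, 94.0, 395.0]]
scene [230.7, 138.9, 294.5, 196.7] 0.61 [[529.0, -347.0, 12.0], [628.0, -239.0, 19.0], [682.0, -16.0, 301.0]]
top [304.8, 225.5, 315.6, 239.8] 0.69 [[525.0, -109.0, 48.0], [540.0, -91.0, 61.0], [568.0, -72.0, 109.0]]
top [342.5, 252.8, 358.3, 267.7] 0.54 [[435.0, -267.0, 4.0], [451.0, -244.0, 58.0], [478.0, -226.0, 106.0]]
top [312.6, 250.8, 326.1, 266.1] 0.46 [[439.0, -145.0, 53.0], [454.0, -129.0, 63.0], [481.0, -109.0, 108.0]]
```

View pics/w2.png

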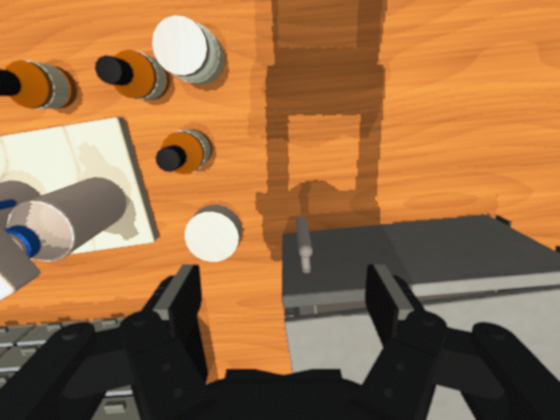

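The bench bottle nearest the door has been nudged to about (550,-80) mm. The wrist view shows the handle top at (304,262), which is about (637,42) mm. I'm descending on it now.

```bash

python3 -m creep '[[0.8,[30,9,0],[0,0,0.1]],[0.8,[23,8,0],[0,0,0.04]],[0.8,[0,0,-40],[0,0,0]],[0.8,[0,0,-40],[0,0,0]],[0.8,[0,0,0],[0,0,0]]]' 60
python3 - <<'E'
from h import *
st()
s=vision.snapshot("scene"); p=pts(s)*1000
k=(p[:,2]>130)&(p[:,2]<160)&(p[:,0]>615)&(p[:,0]<652)&(p[:,1]>20)&(p[:,1]<75); print("handle",k.sum(),np.percentile(p[k],[5,50,95],axis=0) if k.any() else 0)
s=vision.snapshot("wrist"); cv2.imwrite("pics/w3.png",s["color"]); p=pts(s)*1000
k=(p[:,2]>140)&(p[:,2]<160)&(p[:,0]>615)&(p[:,0]<652)&(p[:,1]>20)&(p[:,1]<75); print("handle",k.sum(),np.percentile(p[k],[5,50,95],axis=0) if k.any() else 0)
E
```

```text
t: 20.4
tcp_pos: [0.6341, 0.0421, 0.1712]
ee_rot: [-0.004, -0.027, 1.0, 0.0]
ft_force: [-0.8, -0.4, -0.4]
width: 0.9
grasp_force: 0.0
t 20.4 tcp [634.1  42.1 171.2] F [-0.8 -0.4 -0.4] w 0.9 g 0.0 j [-0.05  0.29  1.32 -0.    1.53 -1.68]
[[-0.998, -0.054, -0.008], [-0.054, 0.999, 0.0], [0.008, 0.001, -1.0]]
handle 37 [[633.16807037  39.13237764 131.59493627]
 [639.43137882  46.21146239 148.58719344]
 [644.14546084  48.73401292 158.20810961]]
handle 293 [[630.35171124  35.32878645 141.84689896]
 [632.09191042  40.77523102 155.57736264]
 [639.17014936  46.33997538 159.74714798]]
```

View pics/w3.png

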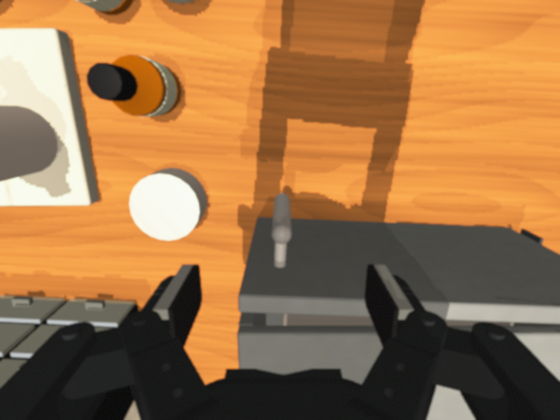

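Handle at (281,232) sits midway between the fingers. Continuing down and gripping.

```bash

python3 -m creep '[[0.8,[0,-1,-30],[0,0,0]],[0.8,[0,0,-30],[0,0,0]],[0.8,[0,0,-17],[0,0,0]],[0.8,[0,0,0],[0,0,0]]]' 60
python3 -m creep '[[-1,[0,0,0],[0,0,0]],[-1,[0,0,0],[0,0,0]],[-1,[0,0,0],[0,0,0]],[-1,[0,0,0],[0,0,0]],[-1,[0,0,0],[0,0,0]]]'
python3 -m creep '[[-1,[0,0,0],[0,0,0]],[-1,[0,0,0],[0,0,0]],[-1,[0,0,0],[0,0,0]]]'
```

```text
t: 20.9
tcp_pos: [0.6363, 0.041, 0.1]
ee_rot: [-0.0, -0.027, 1.0, -0.0]
ft_force: [-0.0, -0.9, 1.2]
width: 0.904
grasp_force: 0.0
t: 21.4
tcp_pos: [0.6366, 0.0409, 0.1005]
ee_rot: [0.001, -0.028, 1.0, -0.0]
ft_force: [-1.6, -2.0, 5.8]
width: 0.13
grasp_force: 58.4
t: 21.7
tcp_pos: [0.6366, 0.041, 0.1005]
ee_rot: [0.001, -0.028, 1.0, -0.0]
ft_force: [-0.7, -2.1, 6.3]
width: 0.128
grasp_force: 58.5
```

```bash
python3 - <<'E'
import numpy as np
H=np.array([663.3,305.6]); r=265; a0=np.deg2rad(-95.7)
prev=None
for d in range(0,96,5):
    a=a0-np.deg2rad(d); p=H+r*np.array([np.cos(a),np.sin(a)]); print(d,p.round(1),None if prev is None else (p-prev).round(1)); prev=p
E
```

```text
0 [637.   41.9] None
5 [614.1  45.2] [-22.9   3.3]
10 [591.6  50.5] [-22.5   5.3]
15 [569.6  57.7] [-22.    7.2]
20 [548.4  66.8] [-21.2   9.1]
25 [528.   77.7] [-20.4  10.9]
30 [508.7  90.4] [-19.3  12.7]
35 [490.5 104.7] [-18.2  14.3]
40 [473.6 120.5] [-16.9  15.8]
45 [458.2 137.8] [-15.4  17.2]
50 [444.4 156.3] [-13.8  18.5]
55 [432.2 175.9] [-12.2  19.6]
60 [421.8 196.5] [-10.4  20.6]
65 [413.2 218. ] [-8.6 21.5]
70 [406.5 240.1] [-6.7 22.1]
75 [401.8 262.8] [-4.7 22.6]
80 [399.  285.7] [-2.7 23. ]
85 [398.3 308.8] [-0.7 23.1]
90 [399.6 331.9] [ 1.3 23.1]
95 [402.9 354.8] [ 3.3 22.9]
```

```bash

python3 -m creep '[[-1,[-5,0.5,0],[0,0,-0.02]],[-1,[-9,1.2,0],[0,0,-0.034]],[-1,[-9,1.6,0],[0,0,-0.034]],[-1,[-11,2.2,0],[0,0,-0.043]],[-1,[-11,2.6,0],[0,0,-0.043]]]'
python3 -m creep '[[-1,[-11.2,3.2,0],[0,0,-0.043]],[-1,[-11.2,3.8,0],[0,0,-0.043]]]'
```

```text
t: 22.2
tcp_pos: [0.5918, 0.0511, 0.1005]
ee_rot: [0.001, 0.06, 0.998, 0.001]
ft_force: [7.0, 20.5, 3.0]
width: 0.13
grasp_force: 59.0
t: 22.4
tcp_pos: [0.5698, 0.0592, 0.1005]
ee_rot: [0.002, 0.103, 0.995, 0.003]
ft_force: [13.7, 29.3, 0.2]
width: 0.13
grasp_force: 59.1
```

```bash
python3 - <<'E'
import numpy as np
H=np.array([674,303.5]); r=265.2; v=np.array([569.8,59.2])-H; a=np.arctan2(v[1],v[0]); prev=H+r*np.array([np.cos(a),np.sin(a)])
for i in range(1,31):
    a-=np.deg2rad(2.6); p=H+r*np.array([np.cos(a),np.sin(a)]); print(i,p.round(0),(p-prev).round(1)); prev=p
E
```

```text
1 [559.  65.] [-11.   5.]
2 [548.  70.] [-10.7   5.5]
3 [538.  76.] [-10.5   5.9]
4 [528.  82.] [-10.2   6.4]
5 [518.  89.] [-9.9  6.9]
6 [508.  97.] [-9.6  7.3]
7 [499. 104.] [-9.2  7.7]
8 [490. 112.] [-8.9  8.1]
9 [482. 121.] [-8.5  8.5]
10 [474. 130.] [-8.1  8.9]
11 [466. 139.] [-7.7  9.3]
12 [459. 149.] [-7.2  9.6]
13 [452. 159.] [-6.8  9.9]
14 [445. 169.] [-6.3 10.2]
15 [440. 179.] [-5.9 10.5]
16 [434. 190.] [-5.4 10.8]
17 [429. 201.] [-4.9 11. ]
18 [425. 212.] [-4.4 11.2]
19 [421. 224.] [-3.9 11.4]
20 [418. 235.] [-3.4 11.6]
21 [415. 247.] [-2.8 11.7]
22 [413. 259.] [-2.3 11.8]
23 [411. 271.] [-1.8 11.9]
24 [410. 283.] [-1.2 12. ]
25 [409. 295.] [-0.7 12. ]
26 [409. 307.] [-0.1 12. ]
27 [409. 319.] [ 0.4 12. ]
28 [410. 331.] [ 1. 12.]
29 [412. 343.] [ 1.5 11.9]
30 [414. 355.] [ 2.  11.9]
```

```bash

python3 -m creep '[[-1,[-11,8,0],[0,0,-0.045]],[-1,[-10.7,5.5,0],[0,0,-0.045]],[-1,[-10.5,5.9,0],[0,0,-0.045]],[-1,[-10.2,6.4,0],[0,0,-0.045]],[-1,[-9.9,6.9,0],[0,0,-0.045]]]'
python3 -m creep '[[-1,[-9.6,7.3,0],[0,0,-0.045]],[-1,[-9.2,7.7,0],[0,0,-0.045]],[-1,[-8.9,8.1,0],[0,0,-0.045]],[-1,[-8.5,8.5,0],[0,0,-0.045]],[-1,[-8.1,8.9,0],[0,0,-0.045]]]'
```

```text
t: 22.9
tcp_pos: [0.5168, 0.0893, 0.1005]
ee_rot: [0.001, 0.214, 0.977, 0.0]
ft_force: [2.8, 2.3, 5.2]
width: 0.123
grasp_force: 59.5
t: 23.4
tcp_pos: [0.4726, 0.1299, 0.1005]
ee_rot: [0.001, 0.323, 0.947, 0.0]
ft_force: [4.5, 1.9, 3.1]
width: 0.128
grasp_force: 59.4
```

Forces are low, so I'm continuing along the arc.

```bash

python3 -m creep '[[-1,[-7.7,9.3,0],[0,0,-0.045]],[-1,[-7.2,9.6,0],[0,0,-0.045]],[-1,[-6.8,9.9,0],[0,0,-0.045]],[-1,[-6.3,10.2,0],[0,0,-0.045]],[-1,[-5.9,10.5,0],[0,0,-0.045]]]'
python3 -m creep '[[-1,[-5.4,10.8,0],[0,0,-0.045]],[-1,[-4.9,11,0],[0,0,-0.045]],[-1,[-4.4,11.2,0],[0,0,-0.045]],[-1,[-3.9,11.4,0],[0,0,-0.045]],[-1,[-3.4,11.6,0],[0,0,-0.045]]]'
python3 -m creep '[[-1,[-2.8,11.7,0],[0,0,-0.045]],[-1,[-2.3,11.8,0],[0,0,-0.045]],[-1,[-1.8,11.9,0],[0,0,-0.045]],[-1,[-1.2,12,0],[0,0,-0.045]],[-1,[-0.7,12,0],[0,0,-0.045]]]'
python3 -m creep '[[-1,[0,12,0],[0,0,-0.045]],[-1,[0.4,12,0],[0,0,-0.045]],[-1,[1,12,0],[0,0,-0.045]],[-1,[1.2,8,0],[0,0,-0.03]],[-1,[0.7,4,0],[0,0,-0.015]]]'
python3 -m creep '[[-1,[0,0,0],[0,0,0]]]'
```

```text
t: 23.9
tcp_pos: [0.4387, 0.1794, 0.1005]
ee_rot: [0.001, 0.427, 0.904, 0.001]
ft_force: [4.8, 0.9, 3.1]
width: 0.128
grasp_force: 59.4
t: 24.4
tcp_pos: [0.4167, 0.2355, 0.1005]
ee_rot: [0.001, 0.526, 0.851, 0.001]
ft_force: [4.1, -0.9, 3.3]
width: 0.128
grasp_force: 59.4
t: 24.9
tcp_pos: [0.408, 0.295, 0.1005]
ee_rot: [0.0, 0.618, 0.786, 0.001]
ft_force: [4.7, -1.3, 4.8]
width: 0.127
grasp_force: 59.5
t: 25.4
tcp_pos: [0.4109, 0.3432, 0.1004]
ee_rot: [-0.0, 0.686, 0.728, 0.0]
ft_force: [-5.0, -0.9, 9.2]
width: 0.127
grasp_force: 60.0
t: 25.5
tcp_pos: [0.4109, 0.3432, 0.1004]
ee_rot: [-0.0, 0.685, 0.728, 0.0]
ft_force: [-3.6, 0.3, 9.3]
width: 0.129
grasp_force: 59.9
```

```bash

python3 -m creep '[[-1,[1.5,9,0],[0,0,-0.035]],[-1,[1.5,9,0],[0,0,-0.035]],[-1,[0,0,0],[0,0,0]],[0.5,[0,0,0],[0,0,0]],[0.5,[0,0,0],[0,0,0]]]'
python3 -m creep '[[0.5,[0,0,0],[0,0,0]],[0.5,[0,0,20],[0,0,0]],[0.5,[0,0,40],[0,0,0]],[0.5,[0,0,45],[0,0,0]],[0.5,[0,0,45],[0,0,0]]]'
python3 -m creep '[[0.5,[10,-40,0],[0,0,0]],[0.5,[10,-40,0],[0,0,0]],[0.5,[10,-40,0],[0,0,0]],[0.5,[0,0,0],[0,0,0]],[0.5,[0,0,0],[0,0,0]]]'
python3 - <<'E'
from h import *
st()
for c in ["wrist","scene","top"]:
    s=vision.snapshot(c); cv2.imwrite(f"pics/{c}4.png",s["color"]); p=pts(s)*1000
    k=(p[:,2]>158)&(p[:,2]<169)&(p[:,0]>360)&(p[:,0]<662)&(p[:,1]>240)&(p[:,1]<360); print("doortop",k.sum())
    if k.sum()>20:
        print(cv2.fitLine(p[k][:,:2].astype(np.float32),cv2.DIST_HUBER,0,.01,.01).ravel(),np.percentile(p[k],[2,50,98],axis=0).round(1).tolist(), cv2.minAreaRect(p[k][:,:2].astype(np.float32)))
    k=(p[:,2]>64)&(p[:,2]<76)&(p[:,0]>380)&(p[:,0]<662)&(p[:,1]>180)&(p[:,1]<290); print("rackwall top",k.sum())
    if k.sum()>20: print(np.percentile(p[k],[2,50,98],axis=0).round(1).tolist(),cv2.minAreaRect(p[k][:,:2].astype(np.float32)))
    L=finder.landmark_of(c,"door_rack")
    print([(round(l["score"],2),l["pixel"],ray_at_z(s,l["pixel"],.026)*1000) for l in L])
    for l in finder.silhouettes(c,"bottle0")[:6]:
        q=pts(s,l["region"])*1000; q=q[(q[:,2]>92)&(q[:,2]<112)]; print(l["bbox"],round(l["score"],2),len(q),q.mean(0).round(1) if len(q) else 0)
E
```

```text
t: 26.0
tcp_pos: [0.4138, 0.3603, 0.0996]
ee_rot: [-0.0, 0.71, 0.704, -0.0]
ft_force: [0.4, -0.3, 0.4]
width: 0.454
grasp_force: 0.0
t: 26.5
tcp_pos: [0.4135, 0.36, 0.2512]
ee_rot: [-0.0, 0.71, 0.704, -0.0]
ft_force: [0.4, 0.9, 0.6]
width: 0.75
grasp_force: 0.0
t: 27.0
tcp_pos: [0.444, 0.2397, 0.2497]
ee_rot: [-0.0, 0.711, 0.703, 0.0]
ft_force: [0.1, -0.7, 0.1]
width: 0.746
grasp_force: 0.0
t 27.0 tcp [444.  239.7 249.7] F [ 0.1 -0.7  0.1] w 0.75 g 0.0 j [ 0.34 -0.01  1.51  0.    1.64  0.35]
[[0.011, 1.0, 0.0], [1.0, -0.011, 0.0], [0.0, 0.0, -1.0]]
doortop 6704
[ 9.9732667e-01 -7.3071823e-02  5.2189105e+02  3.0734366e+02] [[390.3, 293.7, 163.2], [519.9, 307.4, 165.4], [655.6, 321.7, 166.9]] ((524.9952392578125, 326.0036926269531), (52.22954559326172, 278.1706848144531), 85.8185043334961)
rackwall top 1378
[[414.3, 210.4, 64.4], [564.4, 223.4, 70.0], [650.0, 285.1, 71.9]] ((532.3409423828125, 255.4316864013672), (79.02507781982422, 235.81980895996094), 85.9905776977539)
[(0.77, [348.6, 157.7], array([526.44610944, 257.14104252,  26.        ])), (0.17, [286.4, 355.9], array([447.254796
[... 731 characters left out ...]
50 [ 461.3 -125.8  100.2]
doortop 98
[ 9.9724102e-01 -7.4231617e-02  5.0873846e+02  3.0565851e+02] [[386.6, 289.3, 158.2], [423.3, 306.9, 164.8], [658.7, 356.8, 168.6]] ((524.35205078125, 319.78802490234375), (53.76937484741211, 275.8468933105469), 84.18573760986328)
rackwall top 84
[[415.6, 207.6, 64.9], [586.1, 216.9, 70.2], [651.5, 287.4, 75.4]] ((533.9583740234375, 254.99041748046875), (83.8515396118164, 238.07412719726562), 85.99951171875)
[(0.9, [213.3, 231.9], array([528.82647403, 266.86397323,  26.        ]))]
[313.0, 251.7, 326.3, 264.6] 0.75 42 [ 457.6 -132.3  102.3]
[342.2, 253.9, 360.4, 269.4] 0.61 43 [ 457.1 -249.9  102.4]
[303.2, 227.2, 319.6, 239.9] 0.58 43 [546.  -93.5 101.8]
```

View pics/wrist4.png

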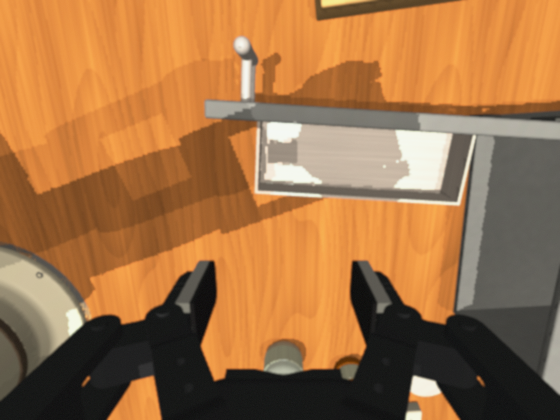

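View pics/scene4.png

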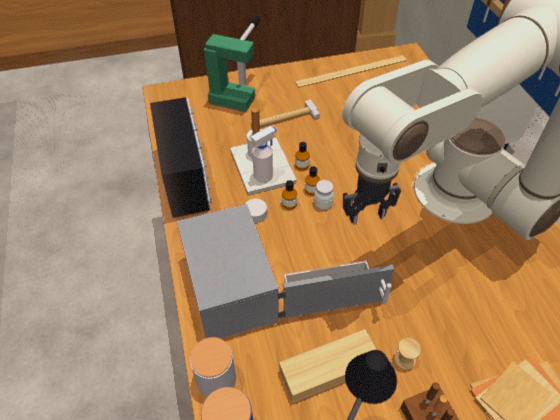

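Door is fully open with the rack at wrist (360,155), about (531,258) mm. Spray and maul both stand on the slab, and the three bottles are in view. First pick is the bottle at (548,-90).

```bash

python3 -m creep '[[0.8,[13,-41,0],[0,0,-0.03]],[0.8,[13,-41,0],[0,0,-0.03]],[0.8,[13,-41,0],[0,0,0]],[0.8,[13,-41,0],[0,0,0]],[0.8,[13,-41,-10],[0,0,0]]]' 40
python3 -m creep '[[0.8,[13,-41,-10],[0,0,0]],[0.8,[13,-41,-10],[0,0,0]],[0.8,[13,-43,-10],[0,0,0]],[0.8,[0,0,0],[0,0,0]],[0.8,[0,0,0],[0,0,0]]]'
cat > cap.py <<'E'
from h import *
import sys
x,y=map(float,sys.argv[1:3]); st()
for c in ["wrist","scene","top"]:
    p=pts(vision.snapshot(c))*1000; k=(p[:,2]>98)&(p[:,2]<110)&(np.hypot(p[:,0]-x,p[:,1]-y)<35); q=p[k]
    print(c,len(q),q.mean(0).round(1) if len(q) else 0, cv2.minEnclosingCircle(q[:,:2].astype(np.float32)) if len(q)>3 else 0)
E
python3 cap.py 548 -90
```

```text
t: 27.95
tcp_pos: [0.5095, 0.0338, 0.2406]
ee_rot: [0.001, 0.731, 0.682, 0.001]
ft_force: [0.7, 0.7, -0.2]
width: 0.9
grasp_force: 0.0
t: 28.45
tcp_pos: [0.5478, -0.0902, 0.209]
ee_rot: [-0.001, 0.732, 0.682, -0.0]
ft_force: [-0.2, -0.1, 0.1]
width: 0.9
grasp_force: 0.0
t 28.45 tcp [547.8 -90.2 209. ] F [-0.2 -0.1  0.1] w 0.9 g 0.0 j [-0.3   0.11  1.47  0.    1.57 -0.23]
[[0.07, 0.998, -0.001], [0.998, -0.07, 0.001], [0.0, -0.001, -1.0]]
wrist 607 [547.4 -90.6 102.1] ((547.3104248046875, -91.09294128417969), 12.783348083496094)
scene 41 [549.9 -88.4 101.7] ((550.8341674804688, -90.30216979980469), 15.890673637390137)
top 5 [546.3 -84.5 102.6] ((546.624755859375, -84.8320541381836), 5.401539325714111)
```

```bash

python3 -m creep '[[0.8,[0,-1,-45],[0,0,0]],[0.8,[0,0,-45],[0,0,0]],[0.8,[0,0,-40],[0,0,0]],[0.8,[0,0,-25],[0,0,0]],[0.8,[0,0,-14],[0,0,0]]]' 40
python3 -m creep '[[0.8,[0,0,0],[0,0,0]],[-1,[0,0,0],[0,0,0]],[-1,[0,0,0],[0,0,0]],[-1,[0,0,0],[0,0,0]],[-1,[0,0,0],[0,0,0]]]'
python3 -m creep '[[-1,[0,0,0],[0,0,0]],[-1,[0,0,0],[0,0,0]],[-1,[0,0,20],[0,0,0]],[-1,[0,0,40],[0,0,0]],[-1,[0,0,45],[0,0,0]]]'
python3 -m creep '[[-1,[0,0,40],[0,0,0]],[-1,[0,0,0],[0,0,0]]]'
```

```text
t: 29.1
tcp_pos: [0.5471, -0.0893, 0.0389]
ee_rot: [-0.001, 0.731, 0.683, -0.0]
ft_force: [-0.1, 0.3, 1.6]
width: 0.898
grasp_force: 0.0
t: 29.6
tcp_pos: [0.5482, -0.0908, 0.0416]
ee_rot: [0.001, 0.731, 0.682, 0.0]
ft_force: [-3.0, 0.8, 8.6]
width: 0.294
grasp_force: 38.7
t: 30.1
tcp_pos: [0.5471, -0.0905, 0.1463]
ee_rot: [-0.001, 0.731, 0.682, -0.001]
ft_force: [0.8, -0.6, -1.3]
width: 0.294
grasp_force: 39.8
t: 30.3
tcp_pos: [0.5497, -0.0912, 0.1917]
ee_rot: [0.004, 0.731, 0.682, 0.002]
ft_force: [-0.3, -0.4, -1.5]
width: 0.29
grasp_force: 40.0
```

```bash

python3 -m creep '[[-1,[5,30,0],[0,0,0]],[-1,[7,45,0],[0,0,0]],[-1,[8,45,0],[0,0,0]],[-1,[8,45,0],[0,0,0]],[-1,[8,45,0],[0,0,0]]]'
python3 -m creep '[[-1,[8,45,0],[0,0,0]],[-1,[8,45,0],[0,0,0]],[-1,[6,30,0],[0,0,0]],[-1,[1,14,0],[0,0,0]],[-1,[0,0,0],[0,0,0]]]'
python3 - <<'E'
from h import *
st()
s=vision.snapshot("wrist"); p=pts(s)*1000; cv2.imwrite("pics/w5.png",s["color"])
k=(p[:,2]>158)&(p[:,2]<169)&(p[:,0]>360)&(p[:,0]<655)&(p[:,1]>270)&(p[:,1]<360); print("doortop",k.sum(),cv2.fitLine(p[k][:,:2].astype(np.float32),cv2.DIST_HUBER,0,.01,.01).ravel() if k.sum() else 0)
E
```

```text
t: 30.8
tcp_pos: [0.5837, 0.1211, 0.1853]
ee_rot: [-0.0, 0.731, 0.682, -0.0]
ft_force: [1.4, -0.3, -1.9]
width: 0.288
grasp_force: 39.9
t: 31.3
tcp_pos: [0.6065, 0.2547, 0.1848]
ee_rot: [-0.0, 0.73, 0.683, -0.0]
ft_force: [-0.5, -1.1, -1.3]
width: 0.294
grasp_force: 39.8
t 31.3 tcp [606.5 254.7 184.8] F [-0.5 -1.1 -1.3] w 0.29 g 39.8 j [0.28 0.33 1.25 0.   1.56 0.35]
[[0.067, 0.998, -0.001], [0.998, -0.067, -0.0], [-0.0, -0.001, -1.0]]
doortop 8736 [ 9.9734294e-01 -7.2849385e-02  5.4780420e+02  3.0599884e+02]
```

View pics/w5.png

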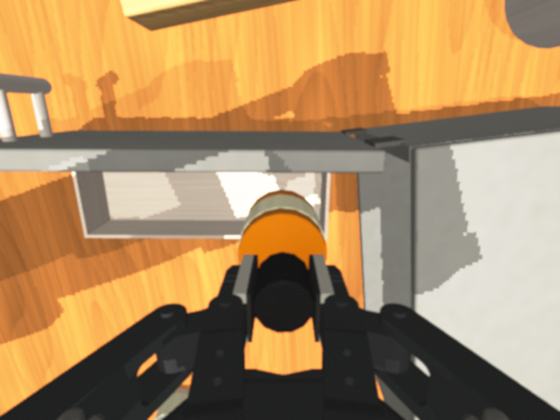

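Bottle hangs over the right part of the rack (rack at px 80–325, 170–235), with the door face about 40 mm from the bottle axis. Lowering it.

```bash

python3 -m creep '[[-1,[0,0,-30],[0,0,0]],[-1,[0,0,-35],[0,0,0]],[-1,[0,0,-25],[0,0,0]],[-1,[0,0,-12],[0,0,0]],[-1,[0,0,-6],[0,0,0]]]'
python3 -m creep '[[-1,[0,0,-4],[0,0,0]],[-1,[0,0,-2],[0,0,0]],[-1,[0,0,0],[0,0,0]],[-1,[0,0,0],[0,0,0]]]'
python3 -m creep '[[-1,[0,0,-2],[0,0,0]],[-1,[0,0,-1],[0,0,0]],[-1,[0,0,0],[0,0,0]]]'
```

```text
t: 31.85
tcp_pos: [0.6067, 0.2522, 0.077]
ee_rot: [-0.0, 0.731, 0.682, -0.0]
ft_force: [-0.6, -0.8, -1.0]
width: 0.289
grasp_force: 39.8
t: 32.25
tcp_pos: [0.6071, 0.2535, 0.0723]
ee_rot: [0.0, 0.731, 0.682, 0.0]
ft_force: [-0.1, -0.1, -2.4]
width: 0.289
grasp_force: 39.8
t: 32.55
tcp_pos: [0.6067, 0.2534, 0.0684]
ee_rot: [-0.0, 0.731, 0.682, -0.0]
ft_force: [-0.0, 0.3, -1.3]
width: 0.286
grasp_force: 39.8
```

```bash

python3 -m creep '[[-1,[0,0,-1],[0,0,0]],[-1,[0,0,0],[0,0,0]]]'
python3 -m creep '[[-1,[0,0,-1],[0,0,0]],[-1,[0,0,0],[0,0,0]]]'
```

```text
t: 32.75
tcp_pos: [0.6069, 0.2534, 0.0677]
ee_rot: [-0.0, 0.731, 0.682, 0.0]
ft_force: [-0.4, 0.6, 0.6]
width: 0.292
grasp_force: 40.1
t: 32.95
tcp_pos: [0.6071, 0.2534, 0.0676]
ee_rot: [0.0, 0.731, 0.682, 0.0]
ft_force: [-3.4, -0.7, 10.0]
width: 0.295
grasp_force: 40.9
```

```bash

python3 -m creep '[[0.2,[0,0,0],[0,0,0]],[0.2,[0,0,0],[0,0,0]],[0.2,[0,0,0],[0,0,0]],[0.2,[0,0,15],[0,0,0]],[0.2,[0,0,35],[0,0,0]]]'
python3 -m creep '[[0.8,[0,0,45],[0,0,0]],[0.8,[0,0,45],[0,0,0]],[0.8,[-16,-43,0],[0,0,0]],[0.8,[-16,-43,0],[0,0,0]],[0.8,[-16,-43,0],[0,0,0]]]'
python3 -m creep '[[0.8,[-16,-43,0],[0,0,0]],[0.8,[-16,-43,0],[0,0,0]],[0.8,[-16,-43,0],[0,0,0]],[0.8,[-16,-43,0],[0,0,0]],[0.8,[-16,-43,0],[0,0,0]]]'
python3 -m creep '[[0.8,[-19,-38,0],[0,0,0]],[0.8,[0,0,0],[0,0,0]],[0.8,[0,0,0],[0,0,0]]]'
python3 cap.py 460 -130
```

```text
t: 33.45
tcp_pos: [0.6056, 0.253, 0.1152]
ee_rot: [-0.001, 0.731, 0.682, -0.002]
ft_force: [0.6, 0.4, -0.0]
width: 0.601
grasp_force: 0.0
t: 33.95
tcp_pos: [0.5581, 0.1232, 0.2078]
ee_rot: [0.0, 0.731, 0.683, 0.0]
ft_force: [0.6, -0.8, 0.4]
width: 0.9
grasp_force: 0.0
t: 34.45
tcp_pos: [0.4779, -0.0921, 0.2079]
ee_rot: [0.001, 0.731, 0.682, 0.0]
ft_force: [1.3, -1.1, 0.2]
width: 0.901
grasp_force: 0.0
t: 34.75
tcp_pos: [0.4597, -0.1293, 0.2076]
ee_rot: [0.0, 0.732, 0.681, 0.0]
ft_force: [0.2, 0.5, -0.4]
width: 0.901
grasp_force: 0.0
t 34.75 tcp [ 459.7 -129.3  207.6] F [ 0.2  0.5 -0.4] w 0.9 g 0.0 j [-0.44 -0.06  1.64  0.    1.56 -0.36]
[[0.071, 0.997, 0.001], [0.997, -0.071, -0.0], [-0.0, 0.001, -1.0]]
wrist 607 [ 458.3 -129.6  102.2] ((458.1672668457031, -130.3575439453125), 13.034919738769531)
scene 39 [ 459.9 -127.   101. ] ((461.28466796875, -128.39990234375), 15.61198902130127)
top 9 [ 455.5 -124.5  101.9] ((456.027587890625, -124.64324951171875), 9.271261215209961)
```

```bash

python3 -m creep '[[0.8,[-1,-1,-45],[0,0,0]],[0.8,[0,0,-45],[0,0,0]],[0.8,[0,0,-40],[0,0,0]],[0.8,[0,0,-25],[0,0,0]],[0.8,[0,0,-13],[0,0,0]]]' 40
python3 -m creep '[[0.8,[0,0,0],[0,0,0]],[-1,[0,0,0],[0,0,0]],[-1,[0,0,0],[0,0,0]],[-1,[0,0,0],[0,0,0]],[-1,[0,0,0],[0,0,0]]]'
python3 -m creep '[[-1,[0,0,0],[0,0,0]],[-1,[0,0,0],[0,0,0]],[-1,[0,0,20],[0,0,0]],[-1,[0,0,40],[0,0,0]],[-1,[0,0,45],[0,0,0]]]'
python3 -m creep '[[-1,[0,0,40],[0,0,0]],[-1,[5,30,0],[0,0,0]],[-1,[8,45,0],[0,0,0]],[-1,[8,45,0],[0,0,0]],[-1,[8,45,0],[0,0,0]]]'
```

```text
t: 35.4
tcp_pos: [0.4583, -0.1282, 0.0365]
ee_rot: [-0.001, 0.73, 0.683, -0.001]
ft_force: [0.4, 0.2, 0.5]
width: 0.902
grasp_force: 0.0
t: 35.9
tcp_pos: [0.4592, -0.1299, 0.0395]
ee_rot: [0.001, 0.731, 0.682, 0.0]
ft_force: [-3.2, 0.6, 8.7]
width: 0.293
grasp_force: 38.7
t: 36.4
tcp_pos: [0.4581, -0.1293, 0.1444]
ee_rot: [-0.001, 0.731, 0.682, -0.0]
ft_force: [1.1, -0.7, -2.1]
width: 0.289
grasp_force: 39.8
t: 36.9
tcp_pos: [0.4878, 0.0369, 0.1841]
ee_rot: [0.0, 0.731, 0.682, 0.0]
ft_force: [2.2, -0.6, -1.9]
width: 0.294
grasp_force: 39.9
```

```bash

python3 -m creep '[[-1,[9,45,0],[0,0,0]],[-1,[9,45,0],[0,0,0]],[-1,[9,45,0],[0,0,0]],[-1,[9,45,0],[0,0,0]],[-1,[7,30,0],[0,0,0]]]'
python3 -m creep '[[-1,[1,11,0],[0,0,0]],[-1,[0,0,0],[0,0,0]],[-1,[0,0,-30],[0,0,0]],[-1,[0,0,-35],[0,0,0]],[-1,[0,0,-25],[0,0,0]]]'
python3 -m creep '[[-1,[0,0,-14],[0,0,0]],[-1,[0,0,-7],[0,0,0]],[-1,[0,0,-4],[0,0,0]],[-1,[0,0,-2],[0,0,0]],[-1,[0,0,0],[0,0,0]]]'
python3 -m creep '[[-1,[0,0,-1],[0,0,0]],[-1,[0,0,0],[0,0,0]]]'
```

```text
t: 37.4
tcp_pos: [0.5307, 0.2482, 0.1837]
ee_rot: [-0.0, 0.731, 0.683, 0.0]
ft_force: [0.4, -1.0, -1.0]
width: 0.291
grasp_force: 39.9
t: 37.9
tcp_pos: [0.5312, 0.2547, 0.0919]
ee_rot: [-0.0, 0.731, 0.682, -0.001]
ft_force: [0.7, 0.1, -0.1]
width: 0.289
grasp_force: 39.9
t: 38.4
tcp_pos: [0.5322, 0.2564, 0.0673]
ee_rot: [0.0, 0.731, 0.682, 0.0]
ft_force: [0.1, 0.4, -1.0]
width: 0.289
grasp_force: 39.9
t: 38.6
tcp_pos: [0.532, 0.2564, 0.066]
ee_rot: [0.0, 0.731, 0.682, 0.0]
ft_force: [-0.8, -1.1, -0.9]
width: 0.293
grasp_force: 39.9
```

```bash

python3 -m creep '[[-1,[0,0,-1],[0,0,0]],[-1,[0,0,0],[0,0,0]]]'
python3 -m creep '[[-1,[0,0,-0.5],[0,0,0]],[-1,[0,0,0],[0,0,0]]]'
```

```text
t: 38.8
tcp_pos: [0.5321, 0.2566, 0.0655]
ee_rot: [0.0, 0.731, 0.682, 0.0]
ft_force: [-1.5, -1.1, 7.4]
width: 0.294
grasp_force: 40.7
t: 39.0
tcp_pos: [0.5322, 0.2566, 0.0654]
ee_rot: [0.0, 0.731, 0.682, 0.001]
ft_force: [-4.9, -0.7, 13.0]
width: 0.29
grasp_force: 41.3
```

```bash

python3 -m creep '[[0.2,[0,0,0],[0,0,0]],[0.2,[0,0,0],[0,0,0]],[0.2,[0,0,0],[0,0,0]],[0.2,[0,0,15],[0,0,0]],[0.2,[0,0,35],[0,0,0]]]'
python3 -m creep '[[0.8,[0,0,45],[0,0,0]],[0.8,[0,0,45],[0,0,0]],[0.8,[-6,-46,0],[0,0,0]],[0.8,[-6,-46,0],[0,0,0]],[0.8,[-6,-46,0],[0,0,0]]]'
python3 -m creep '[[0.8,[-7,-46,0],[0,0,0]],[0.8,[-7,-46,0],[0,0,0]],[0.8,[-7,-46,0],[0,0,0]],[0.8,[-7,-46,0],[0,0,0]],[0.8,[-7,-46,0],[0,0,0]]]'
python3 -m creep '[[0.8,[-7,-46,0],[0,0,0]],[0.8,[-7,-46,0],[0,0,0]],[0.8,[-6,-44,0],[0,0,0]],[0.8,[0,0,0],[0,0,0]],[0.8,[0,0,0],[0,0,0]]]'
python3 cap.py 459 -248
```

```text
t: 39.5
tcp_pos: [0.5305, 0.2559, 0.113]
ee_rot: [-0.001, 0.731, 0.682, -0.002]
ft_force: [0.5, 0.3, 0.4]
width: 0.598
grasp_force: 0.0
t: 40.0
tcp_pos: [0.5134, 0.1171, 0.2054]
ee_rot: [0.0, 0.731, 0.683, 0.0]
ft_force: [0.7, -0.8, 0.9]
width: 0.894
grasp_force: 0.0
t: 40.5
tcp_pos: [0.4782, -0.1134, 0.2055]
ee_rot: [0.001, 0.731, 0.682, 0.0]
ft_force: [0.9, -0.3, 1.2]
width: 0.898
grasp_force: 0.0
t: 41.0
tcp_pos: [0.4585, -0.2484, 0.2048]
ee_rot: [0.0, 0.732, 0.682, 0.0]
ft_force: [-0.0, 0.9, -0.1]
width: 0.898
grasp_force: 0.0
t 41.0 tcp [ 458.5 -248.4  204.8] F [-0.   0.9 -0.1] w 0.9 g 0.0 j [-0.64  0.04  1.55  0.    1.55 -0.57]
[[0.071, 0.997, 0.0], [0.997, -0.071, -0.0], [-0.0, 0.0, -1.0]]
wrist 619 [ 458.  -247.8  102.2] ((457.9417419433594, -248.4248046875), 12.83130168914795)
scene 31 [ 460.9 -244.9  101.8] ((461.03436279296875, -246.6612548828125), 14.134072303771973)
top 41 [ 457.6 -249.9  102.9] ((457.4390869140625, -249.9126434326172), 11.849599838256836)
```

```bash

python3 -m creep '[[0.8,[0,0,-45],[0,0,0]],[0.8,[0,0,-45],[0,0,0]],[0.8,[0,0,-38],[0,0,0]],[0.8,[0,0,-25],[0,0,0]],[0.8,[0,0,-12],[0,0,0]]]' 40
python3 -m creep '[[0.8,[0,0,0],[0,0,0]],[-1,[0,0,0],[0,0,0]],[-1,[0,0,0],[0,0,0]],[-1,[0,0,0],[0,0,0]],[-1,[0,0,0],[0,0,0]]]'
python3 -m creep '[[-1,[0,0,0],[0,0,0]],[-1,[0,0,0],[0,0,0]],[-1,[0,0,20],[0,0,0]],[-1,[0,0,40],[0,0,0]],[-1,[0,0,45],[0,0,0]]]'
python3 -m creep '[[-1,[0,0,40],[0,0,0]],[-1,[0,30,0],[0,0,0]],[-1,[0,45,0],[0,0,0]],[-1,[0,45,0],[0,0,0]],[-1,[0,45,0],[0,0,0]]]'
python3 -m creep '[[-1,[0,45,0],[0,0,0]],[-1,[0,45,0],[0,0,0]],[-1,[0,45,0],[0,0,0]],[-1,[0,45,0],[0,0,0]],[-1,[0,45,0],[0,0,0]]]'
python3 -m creep '[[-1,[0,45,0],[0,0,0]],[-1,[0,40,0],[0,0,0]],[-1,[-1,25,0],[0,0,0]],[-1,[0,10,0],[0,0,0]],[-1,[0,0,0],[0,0,0]]]'
```

```text
t: 41.65
tcp_pos: [0.4584, -0.246, 0.0372]
ee_rot: [-0.001, 0.731, 0.683, -0.0]
ft_force: [-0.4, 0.1, 0.4]
width: 0.899
grasp_force: 0.0
t: 42.15
tcp_pos: [0.459, -0.2479, 0.04]
ee_rot: [0.001, 0.731, 0.682, -0.0]
ft_force: [-3.6, -0.1, 8.5]
width: 0.294
grasp_force: 38.7
t: 42.65
tcp_pos: [0.4581, -0.2472, 0.1447]
ee_rot: [-0.001, 0.731, 0.682, -0.0]
ft_force: [0.8, -1.8, -1.8]
width: 0.289
grasp_force: 39.8
t: 43.15
tcp_pos: [0.4584, -0.0812, 0.1844]
ee_rot: [0.0, 0.731, 0.682, 0.0]
ft_force: [1.0, -0.4, -1.4]
width: 0.287
grasp_force: 39.9
t: 43.65
tcp_pos: [0.4584, 0.1442, 0.1845]
ee_rot: [0.0, 0.731, 0.682, 0.0]
ft_force: [1.0, -0.3, -2.1]
width: 0.29
grasp_force: 39.9
t: 44.15
tcp_pos: [0.4576, 0.263, 0.184]
ee_rot: [-0.0, 0.731, 0.683, -0.0]
ft_force: [0.4, -0.4, -1.7]
width: 0.29
grasp_force: 39.9
```

```bash

python3 -m creep '[[-1,[0,-1,-30],[0,0,0]],[-1,[0,0,-35],[0,0,0]],[-1,[0,0,-25],[0,0,0]],[-1,[0,0,-14],[0,0,0]],[-1,[0,0,-7],[0,0,0]]]'
python3 -m creep '[[-1,[0,0,-4],[0,0,0]],[-1,[0,0,-2],[0,0,0]],[-1,[0,0,-1],[0,0,0]],[-1,[0,0,0],[0,0,0]],[-1,[0,0,0],[0,0,0]]]'
python3 -m creep '[[-1,[0,0,-1],[0,0,0]],[-1,[0,0,0],[0,0,0]]]'
```

```text
t: 44.65
tcp_pos: [0.4578, 0.2603, 0.0724]
ee_rot: [-0.0, 0.731, 0.682, -0.0]
ft_force: [-0.4, 1.4, -1.3]
width: 0.298
grasp_force: 39.9
t: 45.15
tcp_pos: [0.458, 0.2615, 0.0665]
ee_rot: [0.0, 0.731, 0.682, 0.0]
ft_force: [-0.4, 0.3, -1.3]
width: 0.29
grasp_force: 39.9
t: 45.35
tcp_pos: [0.4581, 0.2616, 0.066]
ee_rot: [0.0, 0.731, 0.682, 0.001]
ft_force: [-2.1, -0.2, 8.5]
width: 0.29
grasp_force: 40.9
```

```bash

python3 -m creep '[[0.2,[0,0,0],[0,0,0]],[0.2,[0,0,0],[0,0,0]],[0.2,[0,0,0],[0,0,0]],[0.2,[0,0,15],[0,0,0]],[0.2,[0,0,35],[0,0,0]]]'
python3 -m creep '[[0.5,[0,0,45],[0,0,0]],[0.5,[0,0,45],[0,0,0]],[0.5,[-15,-15,20],[0,0,0]],[0.5,[0,0,0],[0,0,0]],[0.5,[0,0,0],[0,0,0]]]'
python3 - <<'E'
from h import *
st()
s=vision.snapshot("scene"); im=s["color"]
for c in ["wrist","scene"]:
    s=vision.snapshot(c); p=pts(s)*1000
    k=(p[:,2]>125)&(p[:,2]<158)&(p[:,0]>395)&(p[:,0]<435)&(p[:,1]>340)&(p[:,1]<380); print(c,"handle",k.sum(),np.percentile(p[k],[5,50,95],axis=0).round(1).tolist() if k.any() else 0)
    for l in finder.silhouettes(c,"bottle0")[:5]:
        q=pts(s,l["region"])*1000; q=q[(q[:,2]>95)&(q[:,2]<140)]; print(l["bbox"],round(l["score"],2),len(q),q.mean(0).round(1) if len(q) else 0,np.percentile(q[:,2],98) if len(q) else 0)
w=s["color"]
s=vision.snapshot("wrist"); cv2.imwrite("pics/w6.png",np.hstack([s["color"][::1,:],]))
E
```

```text
t: 45.85
tcp_pos: [0.4565, 0.2608, 0.1132]
ee_rot: [-0.001, 0.731, 0.682, -0.002]
ft_force: [0.4, 0.5, 0.6]
width: 0.602
grasp_force: 0.0
t: 46.35
tcp_pos: [0.4429, 0.2463, 0.225]
ee_rot: [0.0, 0.731, 0.682, 0.0]
ft_force: [0.5, -0.3, -0.5]
width: 0.754
grasp_force: 0.0
t 46.35 tcp [442.9 246.3 225. ] F [ 0.5 -0.3 -0.5] w 0.75 g 0.0 j [ 0.36 -0.    1.55  0.    1.59  0.42]
[[0.069, 0.998, 0.001], [0.998, -0.069, 0.0], [0.0, 0.001, -1.0]]
wrist handle 226 [[410.8, 345.3, 125.3], [417.3, 355.6, 144.0], [420.9, 364.2, 157.8]]
[268.8, 144.4, 319.5, 197.1] 0.79 790 [457.  262.9 125.8] 129.5948034960869
[404.6, 141.0, 488.5, 195.8] 0.68 1164 [602.3 254.6 121.7] 129.81038296028007
[336.0, 142.4, 398.7, 198.8] 0.58 936 [528.9 258.1 123.7] 129.7417305103706
scene handle 45 [[412.1, 355.7, 127.9], [419.2, 364.2, 141.8], [423.0, 368.2, 157.3]]
[323.5, 265.5, 336.0, 280.6] 0.65 97 [535.2 259.3 123.2] 132.16971142982814
[292.8, 270.8, 309.8, 280.3] 0.6 86 [610.2 256.3 124.2] 131.1197454635197
```

View pics/w6.png

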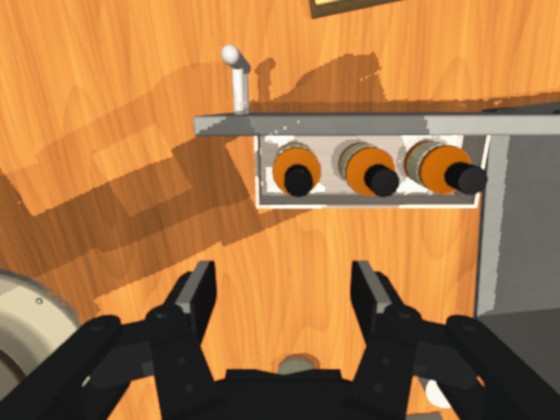

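All three bottles stand upright in the rack at (297,170), (372,170) and (445,170), and the handle top is at (232,55). Going back to the handle.

```bash

python3 -m creep '[[0.7,[-10,40,0],[0,0,0]],[0.7,[-10,40,0],[0,0,0]],[0.7,[-8,35,0],[0,0,0]],[0.7,[0,0,-30],[0,0,0]],[0.7,[0,0,-20],[0,0,0]]]' 60
python3 -m creep '[[0.7,[0,0,-30],[0,0,0]],[0.7,[0,0,-30],[0,0,0]],[0.7,[0,0,-14],[0,0,0]],[0.7,[0,0,0],[0,0,0]],[0.7,[0,0,0],[0,0,0]]]'
python3 -m creep '[[-1,[0,0,0],[0,0,0]],[-1,[0,0,0],[0,0,0]],[-1,[0,0,0],[0,0,0]],[-1,[0,0,0],[0,0,0]],[-1,[0,0,0],[0,0,0]]]'
python3 -m creep '[[-1,[0,0,0],[0,0,0]],[-1,[0,0,0],[0,0,0]]]'
python3 - <<'E'
import numpy as np
H=np.array([674,303.5]); r=265.2; v=np.array([414,360.5])-H; a=np.arctan2(v[1],v[0])%(2*np.pi); print(np.rad2deg(a),np.hypot(*v)); prev=H+r*np.array([np.cos(a),np.sin(a)])
st=1.6; a1=np.deg2rad(360-98.2); n=int(np.ceil(np.rad2deg(a1-a)/st)); print(n)
for i in range(1,n+1):
    a+=np.deg2rad(st); p=H+r*np.array([np.cos(a),np.sin(a)]); print(i,p.round(0),(p-prev).round(1)); prev=p
E
```

```text
t: 47.15
tcp_pos: [0.4141, 0.3623, 0.173]
ee_rot: [-0.0, 0.73, 0.683, -0.001]
ft_force: [-0.1, -0.3, -0.5]
width: 0.852
grasp_force: 0.0
t: 47.65
tcp_pos: [0.4152, 0.3617, 0.102]
ee_rot: [-0.0, 0.731, 0.682, 0.0]
ft_force: [0.3, -0.5, 0.4]
width: 0.848
grasp_force: 0.0
t: 48.15
tcp_pos: [0.4141, 0.3618, 0.1016]
ee_rot: [-0.001, 0.731, 0.682, -0.0]
ft_force: [-9.9, 1.5, 9.0]
width: 0.126
grasp_force: 58.6
t: 48.35
tcp_pos: [0.4141, 0.3617, 0.1016]
ee_rot: [-0.001, 0.731, 0.682, -0.0]
ft_force: [-8.5, 1.5, 7.2]
width: 0.122
grasp_force: 58.7
167.6346272414612 266.17475462560304
59
1 [413. 353.] [-1.5 -7.3]
2 [412. 346.] [-1.3 -7.3]
3 [411. 338.] [-1.1 -7.3]
4 [410. 331.] [-0.9 -7.4]
5 [410. 324.] [-0.7 -7.4]
6 [409. 316.] [-0.5 -7.4]
7 [409. 309.] [-0.3 -7.4]
8 [409. 301.] [-0.  -7.4]
9 [409. 294.] [ 0.2 -7.4]
10 [409. 287.] [ 0.4 -7.4]
11 [410. 279.] [ 0.6 -7.4]
12 [411. 272.] [ 0.8 -7.4]
13 [412. 265.] [ 1.  -7.3]
14 [413. 257.] [ 1.2 -7.3]
15 [414. 250.] [ 1.4 -7.3]
16 [416. 243.] [ 1.6 -7.2]
17 [418. 236.] [ 1.8 -7.2]
18 [420. 228.] [ 2.  -7.1]
19 [422. 221.] [ 2.2 -7.1]
20 [424. 2
[... 369 characters left out ...]
4 [477. 126.] [ 4.9 -5.6]
35 [482. 120.] [ 5.  -5.4]
36 [487. 115.] [ 5.2 -5.3]
37 [493. 110.] [ 5.3 -5.1]
38 [498. 105.] [ 5.5 -5. ]
39 [504. 100.] [ 5.6 -4.8]
40 [509.  96.] [ 5.7 -4.7]
41 [515.  91.] [ 5.9 -4.5]
42 [521.  87.] [ 6.  -4.3]
43 [527.  83.] [ 6.1 -4.2]
44 [534.  79.] [ 6.2 -4. ]
45 [540.  75.] [ 6.3 -3.8]
46 [546.  71.] [ 6.4 -3.7]
47 [553.  68.] [ 6.5 -3.5]
48 [560.  64.] [ 6.6 -3.3]
49 [566.  61.] [ 6.7 -3.1]
50 [573.  58.] [ 6.8 -2.9]
51 [580.  56.] [ 6.9 -2.7]
52 [587.  53.] [ 7.  -2.5]
53 [594.  51.] [ 7.  -2.3]
54 [601.  49.] [ 7.1 -2.1]
55 [608.  47.] [ 7.1 -1.9]
56 [615.  45.] [ 7.2 -1.7]
57 [623.  43.] [ 7.2 -1.5]
58 [630.  42.] [ 7.3 -1.3]
59 [637.  41.] [ 7.3 -1.1]
```

```bash

python3 -m creep '[[-1,[-1.3,-1.5,0],[0,0,0.006]],[-1,[-0.8,-3.6,0],[0,0,0.014]],[-1,[-1.1,-5.5,0],[0,0,0.021]],[-1,[-1.2,-7.3,0],[0,0,0.028]],[-1,[-1,-7.3,0],[0,0,0.028]]]'
python3 -m creep '[[-1,[-0.8,-7.4,0],[0,0,0.028]],[-1,[-0.6,-7.4,0],[0,0,0.028]],[-1,[-0.4,-7.4,0],[0,0,0.028]],[-1,[-0.2,-7.4,0],[0,0,0.028]],[-1,[0,-7.4,0],[0,0,0.028]]]'
python3 -m creep '[[-1,[0.3,-7.4,0],[0,0,0.028]],[-1,[0.5,-7.4,0],[0,0,0.028]],[-1,[0.7,-7.4,0],[0,0,0.028]],[-1,[0.9,-7.3,0],[0,0,0.028]],[-1,[1.1,-7.3,0],[0,0,0.028]]]'
```

```text
t: 48.85
tcp_pos: [0.4096, 0.336, 0.1016]
ee_rot: [0.0, 0.697, 0.718, 0.0]
ft_force: [-0.2, 1.1, 5.9]
width: 0.134
grasp_force: 59.0
t: 49.35
tcp_pos: [0.4076, 0.2989, 0.1016]
ee_rot: [0.0, 0.645, 0.764, 0.0]
ft_force: [0.1, 2.3, 7.0]
width: 0.127
grasp_force: 58.9
t: 49.85
tcp_pos: [0.4108, 0.262, 0.1016]
ee_rot: [-0.0, 0.59, 0.808, 0.0]
ft_force: [-3.4, 0.2, 8.7]
width: 0.126
grasp_force: 59.2
```

Smooth, with low forces. Continuing from y≈262 (row 14).

```bash

python3 -m creep '[[-1,[1.2,-7.3,0],[0,0,0.028]],[-1,[1.4,-7.3,0],[0,0,0.028]],[-1,[1.6,-7.2,0],[0,0,0.028]],[-1,[1.8,-7.2,0],[0,0,0.028]],[-1,[2,-7.1,0],[0,0,0.028]]]'
python3 -m creep '[[-1,[2.2,-7.1,0],[0,0,0.028]],[-1,[2.4,-7,0],[0,0,0.028]],[-1,[2.6,-6.9,0],[0,0,0.028]],[-1,[2.8,-6.9,0],[0,0,0.028]],[-1,[3,-6.8,0],[0,0,0.028]]]'
python3 -m creep '[[-1,[3.2,-6.7,0],[0,0,0.028]],[-1,[3.3,-6.6,0],[0,0,0.028]],[-1,[3.5,-6.5,0],[0,0,0.028]],[-1,[3.7,-6.4,0],[0,0,0.028]],[-1,[3.9,-6.3,0],[0,0,0.028]]]'
python3 -m creep '[[-1,[4.1,-6.2,0],[0,0,0.028]],[-1,[4.2,-6.1,0],[0,0,0.028]],[-1,[4.4,-6,0],[0,0,0.028]],[-1,[4.6,-5.8,0],[0,0,0.028]],[-1,[4.7,-5.7,0],[0,0,0.028]]]'
```

```text
t: 50.35
tcp_pos: [0.4191, 0.2259, 0.1016]
ee_rot: [0.0, 0.532, 0.847, 0.0]
ft_force: [0.3, 0.5, 6.9]
width: 0.126
grasp_force: 59.0
t: 50.85
tcp_pos: [0.4324, 0.1913, 0.1016]
ee_rot: [0.0, 0.471, 0.882, 0.0]
ft_force: [1.3, 1.2, 4.9]
width: 0.132
grasp_force: 58.8
t: 51.35
tcp_pos: [0.4504, 0.159, 0.1016]
ee_rot: [0.001, 0.408, 0.913, 0.001]
ft_force: [5.7, 4.2, 2.7]
width: 0.127
grasp_force: 58.7
t: 51.85
tcp_pos: [0.4726, 0.1294, 0.1017]
ee_rot: [0.001, 0.344, 0.939, 0.001]
ft_force: [8.1, 7.4, 1.4]
width: 0.129
grasp_force: 58.7
```

```bash

python3 -m creep '[[-1,[5.2,-5.2,0],[0,0,0.028]],[-1,[5.3,-5.1,0],[0,0,0.028]],[-1,[5.2,-5.3,0],[0,0,0.028]],[-1,[5.3,-5.1,0],[0,0,0.028]],[-1,[5.5,-5,0],[0,0,0.028]]]'
python3 -m creep '[[-1,[5.6,-4.8,0],[0,0,0.028]],[-1,[5.7,-4.7,0],[0,0,0.028]],[-1,[5.9,-4.5,0],[0,0,0.028]],[-1,[6,-4.3,0],[0,0,0.028]],[-1,[6.1,-4.2,0],[0,0,0.028]]]'
python3 -m creep '[[-1,[6.2,-4,0],[0,0,0.028]],[-1,[6.3,-3.8,0],[0,0,0.028]],[-1,[6.4,-3.7,0],[0,0,0.028]],[-1,[6.5,-3.5,0],[0,0,0.028]],[-1,[6.6,-3.3,0],[0,0,0.028]]]'
```

```text
t: 52.35
tcp_pos: [0.4986, 0.1034, 0.1016]
ee_rot: [0.001, 0.277, 0.961, 0.0]
ft_force: [2.7, 2.8, 5.6]
width: 0.131
grasp_force: 59.1
t: 52.85
tcp_pos: [0.528, 0.0811, 0.1016]
ee_rot: [0.001, 0.209, 0.978, 0.0]
ft_force: [2.5, 4.8, 4.8]
width: 0.126
grasp_force: 59.1
t: 53.35
tcp_pos: [0.5601, 0.0632, 0.1016]
ee_rot: [0.001, 0.14, 0.99, 0.001]
ft_force: [4.2, 8.5, 4.4]
width: 0.127
grasp_force: 59.1
```

```bash

python3 -m creep '[[-1,[6.7,-2.8,0],[0,0,0.028]],[-1,[6.8,-2.7,0],[0,0,0.028]],[-1,[6.9,-2.7,0],[0,0,0.028]],[-1,[7,-2.5,0],[0,0,0.028]],[-1,[7,-2.3,0],[0,0,0.028]]]'
python3 -m creep '[[-1,[7,-2.1,0],[0,0,0.028]],[-1,[7,-1.9,0],[0,0,0.028]],[-1,[6.5,-1.6,0],[0,0,0.025]],[-1,[5.5,-1.2,0],[0,0,0.02]],[-1,[4.5,-0.9,0],[0,0,0.016]]]'
python3 -m creep '[[-1,[3.5,-0.7,0],[0,0,0.013]],[-1,[3,-0.5,0],[0,0,0.012]],[-1,[2.5,-0.4,0],[0,0,0.01]],[-1,[2,-0.3,0],[0,0,0.008]],[-1,[1,-0.2,0],[0,0,0.004]]]'
```

```text
t: 53.85
tcp_pos: [0.5944, 0.05, 0.1016]
ee_rot: [0.001, 0.071, 0.998, 0.0]
ft_force: [2.1, 5.9, 4.9]
width: 0.126
grasp_force: 59.1
t: 54.35
tcp_pos: [0.6248, 0.0425, 0.1016]
ee_rot: [0.001, 0.012, 1.0, 0.0]
ft_force: [1.1, 6.2, 5.0]
width: 0.125
grasp_force: 59.2
t: 54.85
tcp_pos: [0.6366, 0.0406, 0.1016]
ee_rot: [0.001, -0.011, 1.0, 0.001]
ft_force: [1.0, 7.2, 5.8]
width: 0.124
grasp_force: 59.2
```

```bash

python3 -m creep '[[-1,[1,0,0],[0,0,0.004]],[-1,[1,0,0],[0,0,0.004]],[-1,[0,0,0],[0,0,0]]]'
python3 -m creep '[[-1,[1,0,0],[0,0,0.003]],[-1,[0,0,0],[0,0,0]]]'
python3 -m creep '[[-1,[1,0,0],[0,0,0.002]],[-1,[0,0,0],[0,0,0]]]'
```

```text
t: 55.15
tcp_pos: [0.6386, 0.0404, 0.1017]
ee_rot: [0.001, -0.015, 1.0, 0.0]
ft_force: [1.1, 3.8, 5.6]
width: 0.126
grasp_force: 59.2
t: 55.35
tcp_pos: [0.6395, 0.0402, 0.1016]
ee_rot: [0.001, -0.016, 1.0, 0.0]
ft_force: [0.5, 3.5, 5.9]
width: 0.126
grasp_force: 59.2
t: 55.55
tcp_pos: [0.6406, 0.0401, 0.1017]
ee_rot: [0.001, -0.017, 1.0, 0.0]
ft_force: [1.6, 3.1, 5.7]
width: 0.127
grasp_force: 59.2
```

```bash

python3 -m creep '[[-1,[1,0,0],[0,0,0.003]],[-1,[1,0,0],[0,0,0.003]],[-1,[0,0,0],[0,0,0]]]'
python3 -m creep '[[-1,[1,0,0],[0,0,0.003]],[-1,[0,0,0],[0,0,0]]]'
python3 -m creep '[[-1,[1,0,0],[0,0,0.003]],[-1,[0,0,0],[0,0,0]]]'
```

```text
t: 55.85
tcp_pos: [0.6425, 0.0399, 0.1016]
ee_rot: [0.0, -0.02, 1.0, -0.0]
ft_force: [1.0, 1.3, 5.9]
width: 0.128
grasp_force: 59.2
t: 56.05
tcp_pos: [0.6435, 0.0398, 0.1017]
ee_rot: [0.001, -0.022, 1.0, -0.0]
ft_force: [0.1, -0.2, 5.5]
width: 0.129
grasp_force: 59.2
t: 56.25
tcp_pos: [0.6445, 0.0397, 0.1016]
ee_rot: [0.0, -0.023, 1.0, -0.0]
ft_force: [-0.2, -0.6, 5.1]
width: 0.128
grasp_force: 59.2
```

```bash

python3 -m creep '[[-1,[1.5,0,0],[0,0,0.003]],[-1,[1.5,0,0],[0,0,0.003]],[-1,[0,0,0],[0,0,0]]]'
python3 - <<'E'
from h import *
st()
for c in ["wrist","scene"]:
    s=vision.snapshot(c); p=pts(s)*1000
    k=(p[:,2]>155)&(p[:,2]<175)&(p[:,0]>640)&(p[:,0]<720)&(p[:,1]>70)&(p[:,1]<290); q=p[k]
    # front edge: min x per y bin
    print(c,[(y,round(np.percentile(q[(q[:,1]>y)&(q[:,1]<y+20)][:,0],3),1)) for y in range(80,280,40) if ((q[:,1]>y)&(q[:,1]<y+20)).sum()>5])
s=vision.snapshot("scene"); cv2.imwrite("pics/s7.png",cv2.resize(s["color"][170:340,160:340],None,fx=3.3,fy=3.3))
E
```

```text
t: 56.55
tcp_pos: [0.6459, 0.0395, 0.1016]
ee_rot: [-0.001, -0.026, 1.0, -0.0]
ft_force: [-16.5, -2.5, 12.8]
width: 0.127
grasp_force: 60.3
t 56.55 tcp [645.9  39.5 101.6] F [-16.5  -2.5  12.8] w 0.13 g 60.3 j [-0.06  0.35  1.39 -0.    1.4  -1.68]
[[-0.999, -0.053, -0.003], [-0.053, 0.999, -0.001], [0.003, -0.001, -1.0]]
wrist [(80, np.float64(685.8)), (160, np.float64(680.1))]
scene [(80, np.float64(687.8)), (120, np.float64(686.5)), (160, np.float64(683.5)), (200, np.float64(681.0)), (240, np.float64(680.0))]
```

View pics/s7.png

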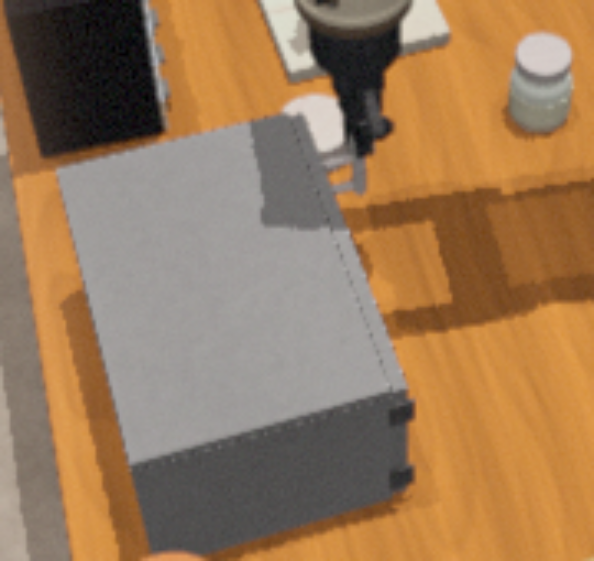

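The door sits flush with the cabinet front (crop edge from (300,120) to (405,390)), and a -16 N reaction confirms it is against the frame. I'm pressing once more, then releasing and lifting away.

```bash

python3 -m creep '[[-1,[1,0,0],[0,0,0]],[-1,[0,0,0],[0,0,0]],[0.4,[0,0,0],[0,0,0]],[0.4,[0,0,0],[0,0,0]],[0.4,[0,0,0],[0,0,0]]]'
python3 -m creep '[[0.4,[0,0,0],[0,0,0]],[0.4,[0,0,20],[0,0,0]],[0.4,[0,0,40],[0,0,0]],[0.4,[0,0,40],[0,0,0]],[0.4,[-30,0,30],[0,0,0]]]'
python3 -m creep '[[0.4,[-40,0,0],[0,0,0]],[0.4,[-40,0,0],[0,0,0]],[0.4,[-40,0,0],[0,0,0]],[0.4,[0,0,0],[0,0,0]]]'
python3 - <<'E'
from h import *
st()
for c in ["scene"]:
    s=vision.snapshot(c); p=pts(s)*1000; cv2.imwrite("pics/s8.png",s["color"])
    k=(p[:,2]>155)&(p[:,2]<175)&(p[:,0]>640)&(p[:,0]<720)&(p[:,1]>30)&(p[:,1]<290); q=p[k]
    print(c,[(y,round(np.percentile(q[(q[:,1]>y)&(q[:,1]<y+20)][:,0],3),1)) for y in range(40,290,40) if ((q[:,1]>y)&(q[:,1]<y+20)).sum()>5])
    k=(p[:,2]>130)&(p[:,2]<160)&(p[:,0]>625)&(p[:,0]<655)&(p[:,1]>20)&(p[:,1]<75); print("handle",k.sum(),np.percentile(p[k],[5,50,95],axis=0))
    for n in ["spray","maul","jar","tin","bottle0"]: print(n,[(l["bbox"],round(l["score"],2)) for l in finder.silhouettes(c,n)[:2]])
E
```

```text
t: 57.2
tcp_pos: [0.6483, 0.0399, 0.101]
ee_rot: [0.0, -0.026, 1.0, -0.0]
ft_force: [0.3, -0.5, 0.2]
width: 0.632
grasp_force: 0.0
t: 57.7
tcp_pos: [0.6197, 0.0397, 0.2326]
ee_rot: [0.001, -0.026, 1.0, -0.0]
ft_force: [0.4, 0.2, 0.5]
width: 0.699
grasp_force: 0.0
t: 58.1
tcp_pos: [0.495, 0.0402, 0.232]
ee_rot: [0.001, -0.026, 1.0, -0.0]
ft_force: [0.7, 0.1, 0.3]
width: 0.697
grasp_force: 0.0
t 58.1 tcp [495.   40.2 232. ] F [0.7 0.1 0.3] w 0.7 g 0.0 j [-0.07 -0.02  1.56 -0.    1.6  -1.7 ]
[[-0.999, -0.053, 0.001], [-0.053, 0.999, -0.0], [-0.001, -0.0, -1.0]]
scene [(40, np.float64(649.3)), (80, np.float64(688.4)), (120, np.float64(685.8)), (160, np.float64(683.6)), (200, np.float64(681.2)), (240, np.float64(679.3)), (280, np.float64(677.8))]
handle 32 [[643.70039715  38.22064416 132.44455079]
 [649.61274307  45.25260601 148.93003614]
 [654.00394493  49.00665133 157.51940154]]
spray [([254.0, 128.6, 277.6, 182.9], 0.95)]
maul [([248.8, 107.3, 264.7, 155.8], 0.58)]
jar [([314.7, 179.8, 335.7, 211.9], 0.57)]
tin [([247.4, 199.2, 266.0, 218.0], 0.72)]
bottle0 []
```

View pics/s8.png

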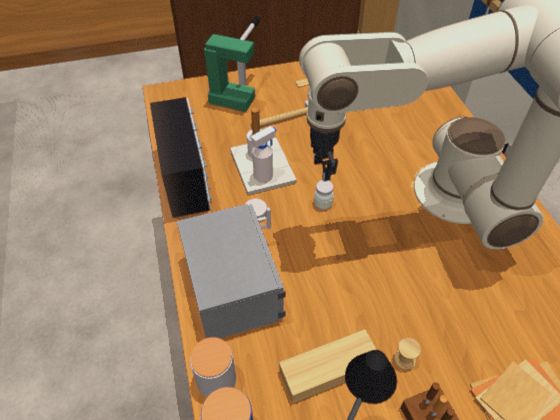

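The door is flush at (265,250), with the spray and maul upright on the slab at (262,155). No bottles remain on the bench, and the jar and tin are where they were. Handing in.

```bash
python3 -c "
from cell import bot
print(bot.sign_off())"
```

```text
the job is handed in; nothing more can be done
None
```

The job is handed in at about 58 s: the spray bottle and maul stand upright on the slab, all three dye bottles found are upright in the door rack, the door is fully shut, and I moved nothing else.

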